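# Set a hydraulic ram's rod to the height gauge

## Robot

A 6-joint arm with a two-finger parallel gripper is mounted at the origin on the work surface. World frame = base frame: x ahead of the robot, y to its left, z up, the work surface at z = 0. Lengths are in m, angles in rad, forces in N, time in s.
With the tool pointing down it reaches from about 0.3 to 0.775 m from the base axis. Payload 14.6 kg.
Tool frame: the origin (TCP) lies between the finger pads; the fingertips stand 14 mm ahead of it and the grasp point (between the pads) lies 5 mm behind it; z points along the fingers, y is the direction in which the jaws open and shut (so a half turn about z gives the same grasp; the last joint's range is limited). The gripper opens to 85 mm and grips with 20 to 120 N. Pads are 22 mm wide; open, the fingers measure 114 mm over their backs; the gripper's body (76 mm by 85 mm) begins 54 mm behind the grasp point. The pads swing forward as they close: fully open they stand 13 mm farther back than shut.
Start: joints at [1.212, 0.3, 1.521, -0, 1.321, -0.067], TCP at [0.158, 0.527, 0.245] pointing down, gripper open.
Joint ranges: [-3.03, 3.03], [-0.79, 2.21], [0.23, 2.52], [-1.04, 4.18], [0, 3.07], [-2.55, 2.55]. Speed limits (rad/s): [2.22, 2.22, 2.57, 3.14, 3.14, 3.14].

## Interface

Orientations are given as a unit quaternion [x, y, z, w].
In Python, from station import * gives the robot as it stands.
- The arm moves only by the shell command python3 -m handwheel 'ROWS' [OPENING] [FORCE]. ROWS is JSON, a list of rows, each an object with "slide": the shift along the tool's x, y, z in cm, a list of three; "delta_rot": the turn, a rotation vector about the tool's x, y, z in degrees, a list of three. In form: [{"slide": [dx, dy, dz], "delta_rot": [rx, ry, rz]}, ...]. A call has 1 to 12 rows; each row shifts and turns the commanded pose from where the row before left it, along the tool's axes as they then stand; what a row does not reach is not made up. A row lasts 1/10 s, in which the tool goes at most 50 mm and 8.59 degrees, less where a joint would pass 70% of its speed; a pose out of reach is approached as far as the arm can. A call with a gripper value outside its range is refused whole. OPENING is the closure, from 0 (fully open) to 1 (shut), set as the call begins (- or left out, the last holds). The fingers move at their own pace and stop on an object; FORCE is the grip in N (left out, the last holds). Time passes only in rows, so rows that do not move let the fingers close. It gives the time, the measured TCP pose, the force and the opening at its end, in the units of the state.
- observe(): the state, without advancing time (a new reading comes with each control period).
- capture(name): name is "scene" or "side" or "wrist"; returns (picture, depth): 480x640x3 uint8, red, green, blue; 480x640 float32, m along the optical axis (not along the pixel's ray), 0 where there is no reading.
- get_calibration(name): a dict with "fx", "fy", "cx", "cy" (pixels), "distortion" ([k1, k2, p1, p2, k3] as OpenCV has them; the pictures are not rectified), "pose" (4x4, takes a point from camera to world coordinates). Camera axes: x right, y down, z forward; pixel columns grow to the right and rows downward; lengths in m; the calibration is good to about 2 mm. A picture is of the moment at which its call begins: read the wrist's pose just before it. get_calibration takes no time and is no camera call; for the wrist camera it gives the pose at the moment of the call.
- sign_off(): hands the job in, once; it reports no verdict.
The state is a dict: "t": time; "joints": joint angles; "dq": joint speeds; "joint_torque": joint torques, N m; "eef_pos": TCP position; "tcp_rot": TCP orientation; "force": force on the tool from outside, world axes, zero at the start; "wrist_torque": the same for the moment, N m; "gripper_width": finger opening in m.
Only numpy, scipy, OpenCV 4.12 (cv2) and the standard library are available. Lean on these libraries where they do the work, as an engineer would, in place of code of your own. Each camera call takes 0.05 s, during which the arm holds its last target.

## Task

First stand the fallen height gauge upright on its square foot on the bench, about where it lies, and let go of it. Then take the rod of the upright hydraulic ram by its eye end and draw it straight up, without forcing it or pulling it right out of the bore, until the underside of its collar is level with the top of the gauge. Finish while still holding the rod there, and leave the other things on the bench where they are.

Things in the scene. Friction and masses are not known exactly. Their poses are not given: they have to be found in the camera images.
- gauge: Loose aluminium gauge, about 350 g: square foot 54 x 54 x 14 mm, centred stem 24 x 24 mm, 135 mm tall overall, balance point only 31 mm above its underside. Origin: centre of the foot's underside; z along the stem to the top, x, y square to its sides. Starts lying on a side of its foot, own +x side down, foot nearer the robot, top pointing away, 7 degrees below level, touching the bench.
- gauge_top (a point): Centre of the gauge's top end, 135 mm from the underside of its foot; same axes as the gauge.
- ram: Upright hydraulic ram, fixed to the bench: grey block 70 x 70 mm on a dark foot plate 120 x 100 x 10 mm; block top 90 mm above the bench. Two brass port stubs (16 mm) on its +x side. A vertical bore, 19 mm in diameter, runs 80 mm down from the middle of the top. Origin: centre of the foot plate's underside, on the bore's axis; z up.
- ram_mouth (a point): Centre of the bore's mouth on the top face of the ram's block, 90 mm above the bench.
- rod: Loose steel rod, about 320 g: shank 18 mm thick, 76 mm long, in the bore (snug, 1 mm play); collar 32 mm wide, 6 mm thick, resting on the block's top; above it a dark eye end 34 mm (own x) by 22 mm (own y, flat parallel faces), round-topped, top 51 mm above the collar's underside. Origin: on the axis at the collar's underside, z up. No spring; slides back down if let go.
- rod_foot (a point): Lower end of the rod's shank, 76 mm below the collar's underside.
- oil_bottle: Bystander: loose standing grey bottle, 64 mm in diameter, 170 mm tall; origin at the centre of its underside.
- spanner: Bystander: loose steel spanner 190 mm long lying on the bench along its own x; origin under its middle.
- gear: Bystander: loose dark steel gear, about 93 mm in diameter, 30 mm high, lying flat; origin at the centre of its underside.
Things that resemble listed ones, but are neither listed nor needed, are in the scene too. Leave any green or purple look-alike of the gauge alone.

How it is judged:
By the outcome, as a careful person would: the job done as asked, in the order asked, and still so for the second after the job is handed in, while the arm keeps its last pose, push and grip.
It also fails if it takes over 58 s, if anything falls off the work surface, if the arm or the gripper's body presses on something with over 40 N, if the wrist force passes 120 N, or if a joint passes its speed limit or range.

## Working session

There is one attempt and no reset: what is moved stays moved. The work goes in short steps, Python scripts to look and compute and a shell command to move; the robot and the scene stay as the last step left them, time stands still between calls to the robot, and variables do not carry over. Pictures are saved under pics/ and viewed, and the job is handed in when it is done.

```bash
ls; mkdir -p pics
cat > h.py <<'E'
import numpy as np, cv2
from station import *
def cal(n):
    c=get_calibration(n);K=np.array([[c['fx'],0,c['cx']],[0,c['fy'],c['cy']],[0,0,1]],float)
    return K,np.array(c['distortion'],float),np.array(c['pose'])
def ray(n_or_cal,px):
    K,D,P=n_or_cal if not isinstance(n_or_cal,str) else cal(n_or_cal)
    u=cv2.undistortPoints(np.array(px,float).reshape(-1,1,2),K,D).reshape(-1,2)
    d=np.c_[u,np.ones(len(u))]@P[:3,:3].T
    return P[:3,3],d
def onplane(c,px,z):
    o,d=ray(c,px); return o+d*((z-o[2])/d[:,2])[:,None]
def cloud(c,dep):
    K,D,P=c;h,w=dep.shape
    g=np.stack(np.meshgrid(np.arange(w),np.arange(h)),-1).reshape(-1,2)
    o,d=ray(c,g); p=o+d*dep.reshape(-1,1); p[dep.reshape(-1)==0]=np.nan
    return p.reshape(h,w,3)
def snap(n,tag):
    c=cal(n);im,dep=capture(n)
    cv2.imwrite(f'pics/{tag}.png',im[:,:,::-1]);np.savez(f'pics/{tag}.npz',im=im,dep=dep,K=c[0],D=c[1],P=c[2])
    return c,im,dep
def load(tag):
    z=np.load(f'pics/{tag}.npz');return (z['K'],z['D'],z['P']),z['im'],z['dep']
def project(c,pts):
    K,D,P=c;T=np.linalg.inv(P)
    return cv2.projectPoints(np.array(pts,float).reshape(-1,3),cv2.Rodrigues(T[:3,:3])[0],T[:3,3],K,D)[0].reshape(-1,2)
E
python3 - <<'E'
from h import *
for n in ['scene','side','wrist']:
    c,im,d=snap(n,n+'0'); print(n,c[2].round(3).tolist())
s=observe();print(s)
E
```

```text
pics
scene [[0.859, 0.333, -0.389, 0.904], [0.512, -0.56, 0.651, -0.53], [-0.001, -0.758, -0.652, 0.754], [0.0, 0.0, 0.0, 1.0]]
side [[0.999, -0.032, 0.025, 0.486], [-0.04, -0.691, 0.722, -0.64], [-0.006, -0.722, -0.692, 0.812], [0.0, 0.0, 0.0, 1.0]]
wrist [[0.287, 0.907, 0.308, 0.079], [0.958, -0.271, -0.094, 0.551], [-0.002, 0.322, -0.947, 0.374], [0.0, 0.0, 0.0, 1.0]]
{'t': 0.15, 'joints': array([ 1.21245805e+00,  3.00339243e-01,  1.52143074e+00, -2.93329052e-05,
        1.32069021e+00, -6.65839016e-02]), 'dq': array([ 5.30250705e-04, -1.22207177e-03, -2.40428466e-03, -2.14355926e-03,
        1.33377379e-03, -4.63180316e-05]), 'joint_torque': array([ 3.19497980e-03, -5.43670714e+01, -3.61879134e+01,  3.92802292e-05,
        3.21120227e-03, -1.48581120e-05]), 'eef_pos': array([0.15814209, 0.52660599, 0.24485724]), 'tcp_rot': array([ 1.45356746e-01,  9.89379214e-01, -4.27012347e-04, -7.75783165e-05]), 'force': array([-0.3226545 ,  0.19824302,  0.10592902]), 'wrist_torque': array([-0.0214124 , -0.01675173,  0.00492919]), 'gripper_width': 0.08514068966926762}
```

View pics/scene0.png

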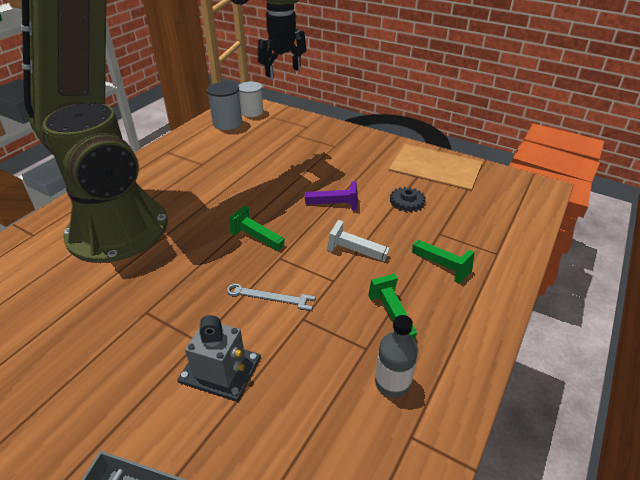

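View pics/side0.png

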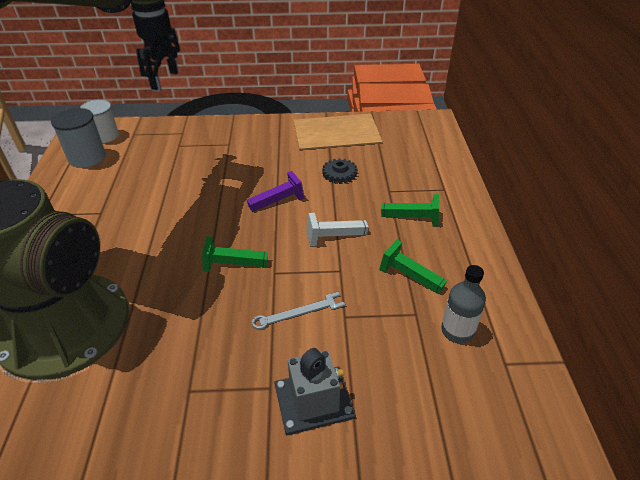

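View pics/wrist0.png

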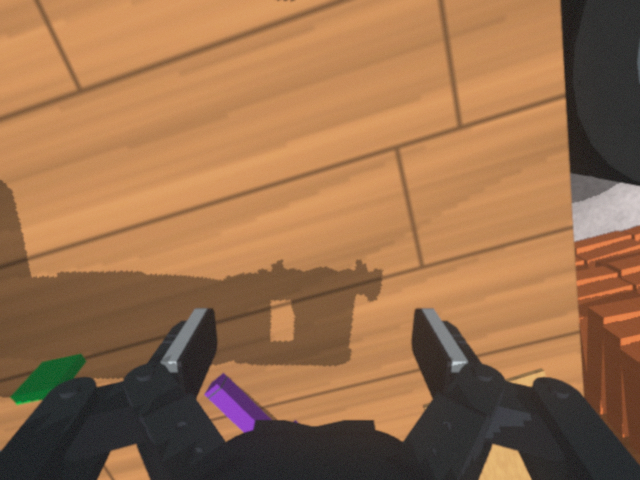

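The gauge is the bare aluminium piece at scene (358,243) and side (338,230). Its look-alikes in the scene view are:
- green at (257,229), (443,259) and (392,303)
- purple at (333,195)

The ram is at scene (218,360), the spanner at (272,296), the gear at (408,199) and the bottle at (397,362). Next I'll crop and measure.

Run:
```python
from h import *
c,im,d=load('scene0');c2,im2,d2=load('side0')
a=cv2.resize(im[205:275,310:410],None,fx=4,fy=4,interpolation=cv2.INTER_CUBIC)
b=cv2.resize(im2[200:260,295:385],None,fx=4,fy=4,interpolation=cv2.INTER_CUBIC)
r=cv2.resize(im[305:405,170:270],None,fx=3.5,fy=3.5,interpolation=cv2.INTER_CUBIC)
r2=cv2.resize(im2[340:440,265:365],None,fx=3.5,fy=3.5,interpolation=cv2.INTER_CUBIC)
H=np.zeros((640,800,3),np.uint8)
H[:a.shape[0],:a.shape[1]]=a;H[:b.shape[0],405:405+b.shape[1]]=b;H[285:635,:350]=r;H[285:635,405:755]=r2
cv2.imwrite('pics/crop.png',cv2.resize(H,(750,600))[:,:,::-1])
for t,(x0,y0,x1,y1) in (('scene0',(320,215,395,268)),('side0',(300,208,375,252))):
    c,im,d=load(t);p=cloud(c,d);hsv=cv2.cvtColor(im,cv2.COLOR_RGB2HSV)
    m=np.zeros(d.shape,bool);m[y0:y1,x0:x1]=hsv[y0:y1,x0:x1,1]<60
    m&=(p[:,:,2]>0.003)
    q=p[m];print(t,len(q),np.nanmin(q,0).round(3),np.nanmax(q,0).round(3))
    # principal dir
    xy=q[:,:2];mu=xy.mean(0);w,v=np.linalg.eigh(np.cov((xy-mu).T));ax=v[:,1];
    if ax[0]<0: ax=-ax
    s=(xy-mu)@ax;tt=(xy-mu)@np.array([-ax[1],ax[0]])
    print(' mean',mu.round(4),'dir',np.degrees(np.arctan2(ax[1],ax[0])).round(1),'s',s.min().round(3),s.max().round(3),'t',tt.min().round(3),tt.max().round(3))
    for lo in np.arange(s.min(),s.max(),0.01):
        k=(s>=lo)&(s<lo+.01)
        if k.sum()>3:print('  ',lo.round(3),k.sum(),'t',tt[k].min().round(4),tt[k].max().round(4),'z',q[k,2].min().round(4),q[k,2].max().round(4))
```

```text
scene0 1007 [0.49  0.195 0.003] [0.625 0.258 0.059]
 mean [0.5487 0.2258] dir 12.0 s -0.063 0.076 t -0.02 0.036
   -0.063 73 t -0.0185 0.0312 z 0.0045 0.0583
   -0.053 148 t -0.0203 0.0355 z 0.0049 0.0591
   -0.043 93 t -0.0083 0.0356 z 0.0152 0.0568
   -0.033 62 t -0.0044 0.0208 z 0.0126 0.0415
   -0.023 63 t -0.0061 0.0206 z 0.0125 0.0388
   -0.013 65 t -0.0063 0.0197 z 0.0102 0.0387
   -0.003 63 t -0.0068 0.0195 z 0.0069 0.0372
   0.007 64 t -0.0092 0.0217 z 0.0079 0.0356
   0.017 64 t -0.0079 0.0202 z 0.0075 0.0334
   0.027 63 t -0.0103 0.0173 z 0.0063 0.0328
   0.037 64 t -0.0092 0.0174 z 0.0056 0.0322
   0.047 66 t -0.0121 0.0183 z 0.0055 0.0302
   0.057 64 t -0.012 0.0161 z 0.0033 0.0286
   0.067 55 t -0.0121 0.0167 z 0.0054 0.0277
side0 998 [0.486 0.195 0.003] [0.625 0.256 0.057]
 mean [0.5459 0.224 ] dir 10.2 s -0.058 0.08 t -0.022 0.038
   -0.058 174 t -0.0209 0.0382 z 0.0037 0.0575
   -0.048 120 t -0.0222 0.0358 z 0.0063 0.0574
   -0.038 52 t -0.0116 0.0332 z 0.0138 0.0554
   -0.028 63 t -0.0082 0.0199 z 0.0141 0.0399
   -0.018 61 t -0.0074 0.0205 z 0.0134 0.0374
   -0.008 57 t -0.0072 0.0174 z 0.0124 0.0368
   0.002 61 t -0.0075 0.0211 z 0.0088 0.036
   0.012 67 t -0.0075 0.0201 z 0.007 0.0354
   0.022 63 t -0.0075 0.0185 z 0.0055 0.0328
   0.032 63 t -0.009 0.0183 z 0.0056 0.0329
   0.042 55 t -0.0101 0.0151 z 0.005 0.0316
   0.052 61 t -0.0094 0.0168 z 0.0032 0.0299
   0.062 56 t -0.0092 0.0146 z 0.0031 0.0295
   0.072 45 t -0.0092 0.0179 z 0.0048 0.0272
```

View pics/crop.png

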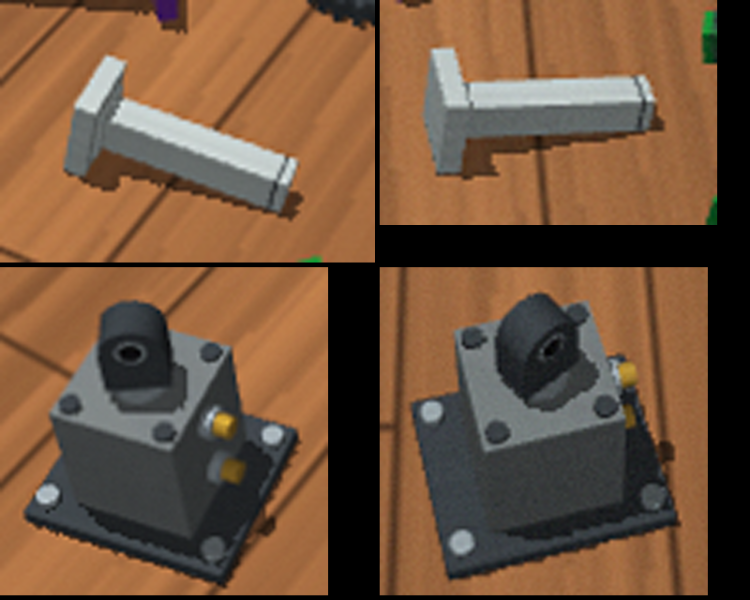

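The crop confirms the pick: a grey gauge with a dark line near its top, foot nearer the robot, and an uncoloured rod eye turned relative to the block. Next come the exact gauge axis, the ram and rod, and the neighbours.

Run:
```python
from h import *
P={}
for t,(x0,y0,x1,y1) in (('scene0',(320,215,395,268)),('side0',(300,208,375,252))):
    c,im,d=load(t);p=cloud(c,d);hsv=cv2.cvtColor(im,cv2.COLOR_RGB2HSV)
    m=np.zeros(d.shape,bool);m[y0:y1,x0:x1]=hsv[y0:y1,x0:x1,1]<60
    m&=(p[:,:,2]>0.003)
    q=p[m];
    # stem top face: x range along, z within 2mm of line
    ax=np.array([np.cos(.2),np.sin(.2)])
    for it in range(3):
        mu=q[:,:2].mean(0);s=(q[:,:2]-mu)@ax
        k=(s>-.03)&(s<.068)
        A=np.c_[s,np.ones(len(s))]
        zl=0.0415-(s+.03)*np.tan(np.radians(7))
        k&=abs(q[:,2]-zl)<0.0025
        e=np.linalg.lstsq(np.c_[q[k],np.ones(k.sum())]*[1,1,0,1],q[k,2],rcond=None)[0]
        r=cv2.minAreaRect(q[k,:2].astype(np.float32)*1000)
        bp=cv2.boxPoints(r)/1000
        e1=bp[1]-bp[0];e2=bp[2]-bp[1];l=e1 if np.hypot(*e1)>np.hypot(*e2) else e2
        l=l/np.hypot(*l)*np.sign(l[0]);ax=l
    print(t,'stem top n',k.sum(),'centre',np.array(r[0]).round(1),'size',np.array(r[1]).round(1),'yaw',np.degrees(np.arctan2(ax[1],ax[0])).round(1),'tilt',np.degrees(np.arctan(e[0]*ax[0]+e[1]*ax[1])).round(1), 'z at centre',q[k,2].mean().round(4))
    # colored
    for nm,lo,hi in (('green',(45,80,30),(75,255,255)),('purple',(125,80,30),(150,255,255))):
        mm=cv2.inRange(hsv,lo,hi);n,lab,st,_=cv2.connectedComponentsWithStats(mm)
        for i in range(1,n):
            if st[i,4]>150:
                g=p[lab==i];g=g[np.isfinite(g[:,0])];print('  ',nm,st[i,:4],np.percentile(g,2,0).round(3),np.percentile(g,98,0).round(3))
# ram
for t,(x0,y0,x1,y1) in (('scene0',(170,305,270,405)),('side0',(265,340,365,440))):
    c,im,d=load(t);p=cloud(c,d)[y0:y1,x0:x1]
    z=p[:,:,2]
    q=p[(abs(z-.09)<.003)]
    r=cv2.minAreaRect(q[:,:2].astype(np.float32)*1000);print(t,'block top',len(q),np.array(r[0]).round(1),np.array(r[1]).round(1),round(r[2],1))
    q=p[z>0.1];print(' eye n',len(q),np.nanmin(q,0).round(3),np.nanmax(q,0).round(3),np.nanmean(q,0).round(3))
    q=p[(z>0.005)&(z<.015)]
    r=cv2.minAreaRect(q[:,:2].astype(np.float32)*1000);print(' plate',len(q),np.array(r[0]).round(1),np.array(r[1]).round(1),round(r[2],1))
for nm,box in (('gear',(385,180,430,215)),('bottle',(375,315,420,405)),('spanner',(225,280,318,312))):
    c,im,d=load('scene0');p=cloud(c,d);x0,y0,x1,y1=box;q=p[y0:y1,x0:x1].reshape(-1,3);q=q[q[:,2]>.004];print(nm,np.nanpercentile(q,2,0).round(3),np.nanpercentile(q,98,0).round(3))
```

```text
scene0 stem top n 71 centre [566.8 234.6] size [97.6 24.4] yaw 6.5 tilt -7.2 z at centre 0.0341
   green [229 206  55  45] [0.262 0.13  0.005] [0.394 0.179 0.057]
   green [412 240  62  44] [0.667 0.252 0.004] [0.8   0.309 0.056]
   green [369 273  39  50] [0.643 0.075 0.004] [0.727 0.148 0.057]
   purple [305 181  53  29] [0.349 0.328 0.006] [0.474 0.404 0.057]
side0 stem top n 35 centre [565.5 231. ] size [93.8 22.3] yaw 6.8 tilt -6.8 z at centre 0.0332
   green [381 194  58  33] [0.668 0.25  0.003] [0.793 0.309 0.056]
   green [202 236  66  36] [0.263 0.128 0.004] [0.393 0.173 0.056]
   green [380 239  67  55] [0.644 0.046 0.003] [0.76  0.143 0.056]
   purple [247 171  57  41] [0.348 0.325 0.005] [0.474 0.403 0.056]
scene0 block top 803 [ 485.8 -185.1] [70.7 71.5] 12.7
 eye n 534 [ 0.469 -0.205  0.1  ] [ 0.506 -0.167  0.143] [ 0.49  -0.19   0.126]
 plate 1254 [ 493.6 -158.8] [200.9 153.5] 71.4
side0 block top 1049 [ 488.2 -186.6] [70.4 72.8] 12.3
 eye n 562 [ 0.468 -0.206  0.1  ] [ 0.508 -0.169  0.143] [ 0.487 -0.193  0.126]
 plate 1651 [ 498.6 -186.9] [126.5 158.4] 87.6
gear [0.533 0.43  0.004] [0.62  0.52  0.033]
bottle [ 0.74  -0.081  0.008] [0.799 0.062 0.171]
spanner [ 0.374 -0.031  0.004] [0.55  0.049 0.011]
```

Run:
```python
from h import *
for t,(x0,y0,x1,y1) in (('scene0',(170,305,270,405)),('side0',(265,340,365,440))):
    c,im,d=load(t);p=cloud(c,d)[y0:y1,x0:x1]
    q=p[(p[:,:,2]>.1)&(p[:,:,2]<.142)]
    xy=q[:,:2]
    r=cv2.minAreaRect(xy.astype(np.float32)*1000);print(t,np.array(r[0]).round(1),np.array(r[1]).round(1),round(r[2],1))
    # histogram line direction: best yaw maximizing inliers within 1.2mm on a vertical plane
    best=[]
    for a in np.arange(0,180,2):
        n=np.array([np.cos(np.radians(a)),np.sin(np.radians(a))]);s=xy@n
        h,e=np.histogram(s,bins=np.arange(s.min(),s.max()+.0015,.0015));best.append((h.max(),a,e[h.argmax()].round(4),s.min().round(4),s.max().round(4)))
    print(sorted(best)[::-1][:5])
    for zlo,zhi in((.1,.115),(.115,.13),(.13,.143)):
        k=(q[:,2]>zlo)&(q[:,2]<zhi);print(zlo,[ (np.array(v).round(1).tolist() if not np.isscalar(v) else round(v,1)) for v in cv2.minAreaRect(xy[k].astype(np.float32)*1000)])
# wrist cam in tool frame
from scipy.spatial.transform import Rotation as R
s=observe();T=np.eye(4);T[:3,:3]=R.from_quat(s['tcp_rot']).as_matrix();T[:3,3]=s['eef_pos']
print((np.linalg.inv(T)@cal('wrist')[2]).round(3)); print(T.round(3))
```

```text
scene0 [ 485.4 -186.1] [34.7 26.4] 37.6
[(np.int64(191), np.int64(128), np.float64(-0.4571), np.float64(-0.4586), np.float64(-0.4323)), (np.int64(186), np.int64(130), np.float64(-0.4661), np.float64(-0.4676), np.float64(-0.4415)), (np.int64(166), np.int64(132), np.float64(-0.4747), np.float64(-0.4762), np.float64(-0.4501)), (np.int64(161), np.int64(126), np.float64(-0.4475), np.float64(-0.449), np.float64(-0.4226)), (np.int64(132), np.int64(134), np.float64(-0.4817), np.float64(-0.4847), np.float64(-0.4582))]
0.1 [[493.5, -189.6], [39.9, 18.6], 66.6]
0.115 [[493.9, -189.4], [40.4, 18.9], 68.6]
0.13 [[485.6, -185.9], [32.0, 26.5], 34.9]
side0 [ 488.  -187.1] [34.5 24.2] 36.9
[(np.int64(148), np.int64(126), np.float64(-0.449), np.float64(-0.4505), np.float64(-0.4263)), (np.int64(142), np.int64(124), np.float64(-0.4391), np.float64(-0.4406), np.float64(-0.4162)), (np.int64(138), np.int64(130), np.float64(-0.4677), np.float64(-0.4692), np.float64(-0.444)), (np.int64(134), np.int64(132), np.float64(-0.4768), np.float64(-0.4783), np.float64(-0.452)), (np.int64(133), np.int64(128), np.float64(-0.4585), np.float64(-0.46), np.float64(-0.4354))]
0.1 [[488.4, -195.8], [39.9, 19.8], 3.3]
0.115 [[488.2, -187.6], [34.4, 22.8], 37.5]
0.13 [[488.1, -187.8], [32.8, 23.1], 38.9]
[[ 0.    -0.947 -0.322  0.082]
 [ 1.     0.001 -0.001  0.   ]
 [ 0.001 -0.322  0.947 -0.129]
 [ 0.     0.     0.     1.   ]]
[[-0.958  0.288 -0.     0.158]
 [ 0.288  0.958 -0.001  0.527]
 [ 0.    -0.001 -1.     0.245]
 [ 0.     0.     0.     1.   ]]
```

```bash
python3 -m handwheel '[{"slide":[-4.1,-1.3,0],"delta_rot":[0,0,0]},{"slide":[-4.1,-1.3,0],"delta_rot":[0,0,0]},{"slide":[-4.1,-1.3,0],"delta_rot":[0,0,0]},{"slide":[-4.1,-1.3,0],"delta_rot":[0,0,0]},{"slide":[-4.1,-1.3,0],"delta_rot":[0,0,0]},{"slide":[-4.1,-1.3,0],"delta_rot":[0,0,0]},{"slide":[-4.1,-1.3,0],"delta_rot":[0,0,0]},{"slide":[-4.1,-1.3,0],"delta_rot":[0,0,0]},{"slide":[-4.1,-1.3,0],"delta_rot":[0,0,0]},{"slide":[-4.1,-1.3,0],"delta_rot":[0,0,0]},{"slide":[-4.1,-1.3,0],"delta_rot":[0,0,0]},{"slide":[-4.1,-1.3,0],"delta_rot":[0,0,0]}]' 0.4; python3 -c "
from station import *;s=observe();print(s['joints'].round(3),s['eef_pos'].round(4),s['tcp_rot'].round(3),s['t'],s['gripper_width'])"
```

```text
t: 1.35
eef_pos: [0.5858, 0.2345, 0.245]
tcp_rot: [0.145, 0.989, -0.0, -0.0]
force: [0.8, 0.1, -0.1]
gripper_width: 0.0517
[ 0.323  0.484  1.269  0.     1.39  -0.956] [0.5858 0.2345 0.245 ] [ 0.145  0.989 -0.    -0.   ] 1.35 0.05167907349172277
```

```bash
python3 -m handwheel '[{"slide":[0,0,0],"delta_rot":[0,0,-7.8]},{"slide":[0,0,0],"delta_rot":[0,0,-7.8]},{"slide":[0,0,0],"delta_rot":[0,0,-7.7]},{"slide":[0,0,0],"delta_rot":[0,0,0]}]'
python3 - <<'E'
from h import *
c,im,d=snap('wrist','w1')
p=cloud(c,d);hsv=cv2.cvtColor(im,cv2.COLOR_RGB2HSV)
s=observe();print(s['joints'].round(3))
m=(p[:,:,2]>.008)&(p[:,:,2]<.07)&(hsv[:,:,1]<70)&(abs(p[:,:,0]-.56)<.09)&(abs(p[:,:,1]-.235)<.06)
q=p[m];print(len(q),np.nanpercentile(q,1,0).round(3),np.nanpercentile(q,99,0).round(3))
for x in np.arange(.485,.63,.01):
    k=abs(q[:,0]-x)<.004
    if k.sum()>5: print(x.round(3),k.sum(),np.percentile(q[k,1],[2,98]).round(4),np.percentile(q[k,2],[50,98]).round(4))
E
```

```text
t: 1.75
eef_pos: [0.5845, 0.2357, 0.2449]
tcp_rot: [-0.058, 0.998, -0.0, -0.0]
force: [0.1, 0.5, 0.7]
gripper_width: 0.0514
[ 0.325  0.482  1.271  0.     1.389 -1.357]
4065 [0.487 0.2   0.016] [0.621 0.251 0.057]
0.485 92 [0.215  0.2494] [0.0219 0.0435]
0.495 545 [0.1987 0.2499] [0.0551 0.0571]
0.505 491 [0.1993 0.2489] [0.0543 0.0564]
0.515 232 [0.2149 0.2385] [0.0379 0.0394]
0.525 215 [0.217  0.2398] [0.0367 0.0384]
0.535 212 [0.218  0.2412] [0.0355 0.0369]
0.545 194 [0.2199 0.2425] [0.0341 0.0358]
0.555 192 [0.221  0.2441] [0.0329 0.0343]
0.565 189 [0.223  0.2462] [0.0317 0.0332]
0.575 178 [0.224  0.2476] [0.0304 0.032 ]
0.585 174 [0.2254 0.2489] [0.0291 0.0307]
0.595 166 [0.2272 0.2503] [0.0279 0.0294]
0.605 163 [0.2282 0.2516] [0.0267 0.0283]
0.615 154 [0.2304 0.2529] [0.0253 0.027 ]
0.625 47 [0.2312 0.253 ] [0.0243 0.0256]
```

View pics/w1.png

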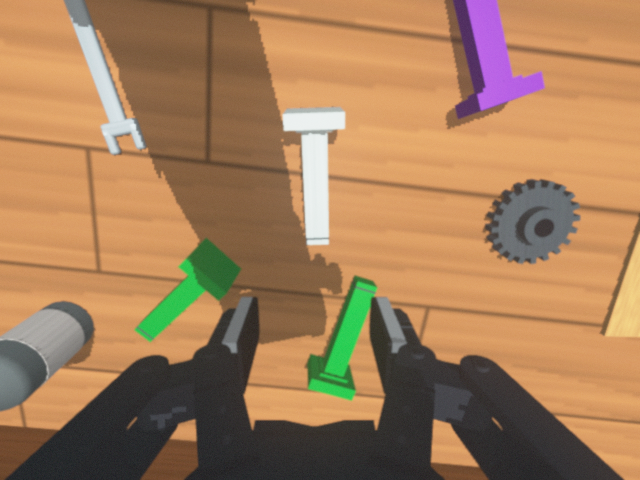

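```bash
python3 -m handwheel '[{"slide":[0,0,0],"delta_rot":[0,0,-1]},{"slide":[0,0,0],"delta_rot":[0,7.6,0]},{"slide":[0,0,0],"delta_rot":[0,7.6,0]},{"slide":[0,0,0],"delta_rot":[0,7.6,0]},{"slide":[0,0,0],"delta_rot":[0,7.6,0]},{"slide":[0,0,0],"delta_rot":[0,7.6,0]},{"slide":[0,0,0],"delta_rot":[0,0,0]}]'
python3 - <<'E'
from h import *
from scipy.spatial.transform import Rotation as R
s=observe();M=R.from_quat(s['tcp_rot']).as_matrix();print(s['joints'].round(3));print(M.round(3))
print((M.T@(np.array([.585,.2368,.022])-s['eef_pos'])*100).round(2))
E
```

```text
t: 2.5
eef_pos: [0.5849, 0.2355, 0.2413]
tcp_rot: [-0.061, 0.942, -0.022, -0.329]
force: [0.0, 0.1, -1.4]
gripper_width: 0.0516
[ 0.289  0.876  0.761  0.117  2.167 -1.379]
[[-0.776 -0.13  -0.617]
 [-0.1    0.992 -0.083]
 [ 0.623 -0.002 -0.783]]
[-13.68   0.17  17.15]
```

```bash
python3 -m handwheel '[{"slide":[-1.7,0.1,2.1],"delta_rot":[0,0,0]},{"slide":[-1.7,0.1,2.1],"delta_rot":[0,0,0]},{"slide":[-1.7,0,2.1],"delta_rot":[0,0,0]},{"slide":[-1.7,0,2.1],"delta_rot":[0,0,0]},{"slide":[-1.7,0,2.1],"delta_rot":[0,0,0]},{"slide":[-1.7,0,2.1],"delta_rot":[0,0,0]},{"slide":[-1.2,0,1.5],"delta_rot":[0,0,0]},{"slide":[0,0,0],"delta_rot":[0,0,0]}]'
python3 - <<'E'
from h import *
from scipy.spatial.transform import Rotation as R
s=observe();M=R.from_quat(s['tcp_rot']).as_matrix();print(s['joints'].round(3))
print((M.T@(np.array([.585,.2368,.022])-s['eef_pos'])*100).round(2))
snap('side','s2');
c,im,d=load('side0');_,im,_=load('s2')
cv2.imwrite('pics/s2c.png',cv2.resize(im[130:300,230:470],None,fx=3,fy=3)[:,:,::-1])
E
```

```text
t: 3.3
eef_pos: [0.5864, 0.238, 0.062]
tcp_rot: [-0.062, 0.943, -0.022, -0.326]
force: [-0.2, -0.3, 0.1]
gripper_width: 0.0515
[ 0.292  1.037  0.888  0.102  1.874 -1.413]
[-2.34 -0.1   3.24]
```

View pics/s2c.png

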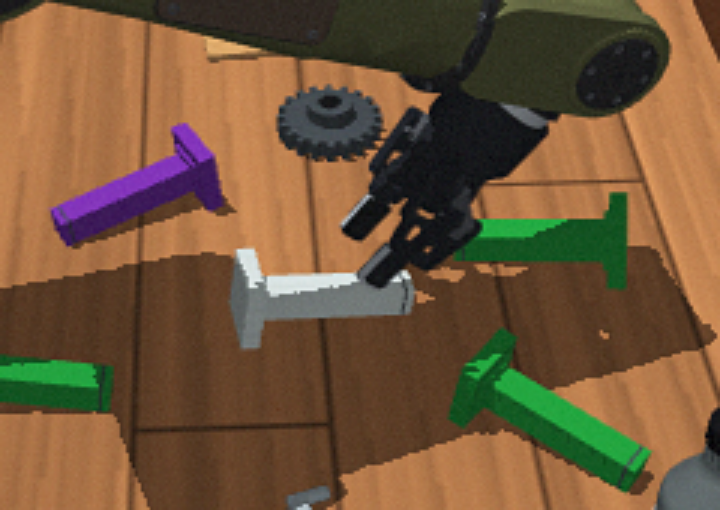

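Run:
```python
from h import *
for t in ['s2']:
    c,im,d=load(t);p=cloud(c,d);hsv=cv2.cvtColor(im,cv2.COLOR_RGB2HSV)
    dark=(hsv[:,:,2]<70)&(p[:,:,2]>.045)&(p[:,:,2]<.2)
    for x in np.arange(.57,.76,.015):
        k=dark&(abs(p[:,:,0]-x)<.0075)&(abs(p[:,:,1]-.24)<.1)
        q=p[k]
        if len(q)>3: print(x.round(3),'zmin',np.percentile(q[:,2],2).round(3),'y',np.percentile(q[:,1],[2,98]).round(3))
    g=(hsv[:,:,0]>45)&(hsv[:,:,0]<75)&(hsv[:,:,1]>80)&(p[:,:,1]>.2)
c,im,d=load('w1');p=cloud(c,d);hsv=cv2.cvtColor(im,cv2.COLOR_RGB2HSV)
g=(hsv[:,:,0]>45)&(hsv[:,:,0]<75)&(hsv[:,:,1]>80)
q=p[g];q=q[(q[:,1]>.2)&(q[:,2]>.005)]
for x in np.arange(.65,.8,.015):
    k=abs(q[:,0]-x)<.0075
    if k.sum()>3: print('g',x.round(3),np.percentile(q[k,1],[2,98]).round(3),np.percentile(q[k,2],98).round(3))
```

```text
0.57 zmin 0.057 y [0.258 0.263]
0.585 zmin 0.052 y [0.197 0.268]
0.6 zmin 0.06 y [0.197 0.294]
0.615 zmin 0.081 y [0.181 0.302]
0.63 zmin 0.091 y [0.179 0.302]
0.645 zmin 0.11 y [0.176 0.252]
0.66 zmin 0.125 y [0.18  0.228]
0.675 zmin 0.146 y [0.209 0.219]
0.69 zmin 0.053 y [0.146 0.223]
0.705 zmin 0.163 y [0.216 0.238]
g 0.665 [0.291 0.315] 0.026
g 0.68 [0.288 0.313] 0.028
g 0.695 [0.285 0.31 ] 0.03
g 0.71 [0.282 0.307] 0.032
g 0.725 [0.279 0.304] 0.034
g 0.74 [0.276 0.301] 0.035
g 0.755 [0.273 0.298] 0.037
g 0.77 [0.255 0.294] 0.054
g 0.785 [0.253 0.305] 0.056
g 0.8 [0.275 0.304] 0.057
```

```bash
python3 -m handwheel '[{"slide":[-0.8,-0.1,1.1],"delta_rot":[0,0,0]},{"slide":[-0.8,0,1.1],"delta_rot":[0,0,0]},{"slide":[-0.8,0,1.0],"delta_rot":[0,0,0]},{"slide":[0,0,0],"delta_rot":[0,0,0]},{"slide":[0,0,0],"delta_rot":[0,0,0]}]' && python3 -m handwheel '[{"slide":[0,0,0],"delta_rot":[0,0,0]},{"slide":[0,0,0],"delta_rot":[0,0,0]},{"slide":[0,0,0],"delta_rot":[0,0,0]},{"slide":[0,0,0],"delta_rot":[0,0,0]},{"slide":[0,0,0],"delta_rot":[0,0,0]},{"slide":[0,0,0],"delta_rot":[0,0,0]}]' 1 40
```

```text
t: 3.85
eef_pos: [0.5866, 0.2371, 0.0237]
tcp_rot: [-0.062, 0.943, -0.022, -0.325]
force: [0.1, 0.4, -0.1]
gripper_width: 0.0513
t: 4.45
eef_pos: [0.587, 0.2371, 0.0247]
tcp_rot: [-0.063, 0.944, -0.021, -0.324]
force: [3.1, 1.1, 5.3]
gripper_width: 0.0231
```

```bash
python3 -m handwheel '[{"slide":[0.5,0,-0.6],"delta_rot":[0,0,0]},{"slide":[1,0,-1.3],"delta_rot":[0,0,0]},{"slide":[1,0,-1.3],"delta_rot":[0,0,0]},{"slide":[1,0,-1.3],"delta_rot":[0,0,0]},{"slide":[1,0,-1.3],"delta_rot":[0,0,0]},{"slide":[1,0,-1.3],"delta_rot":[0,0,0]},{"slide":[1,0,-1.3],"delta_rot":[0,0,0]},{"slide":[1,0,-1.3],"delta_rot":[0,0,0]},{"slide":[0.5,0,-0.6],"delta_rot":[0,0,0]},{"slide":[0,0,0],"delta_rot":[0,0,0]}]'
python3 - <<'E'
from h import *
c,im,d=snap('side','s3')
cv2.imwrite('pics/s3c.png',cv2.resize(im[80:300,230:500],None,fx=2.5,fy=2.5)[:,:,::-1])
E
```

```text
t: 5.45
eef_pos: [0.5873, 0.2372, 0.1557]
tcp_rot: [-0.063, 0.944, -0.021, -0.324]
force: [0.2, 0.2, -2.1]
gripper_width: 0.0228
```

View pics/s3c.png

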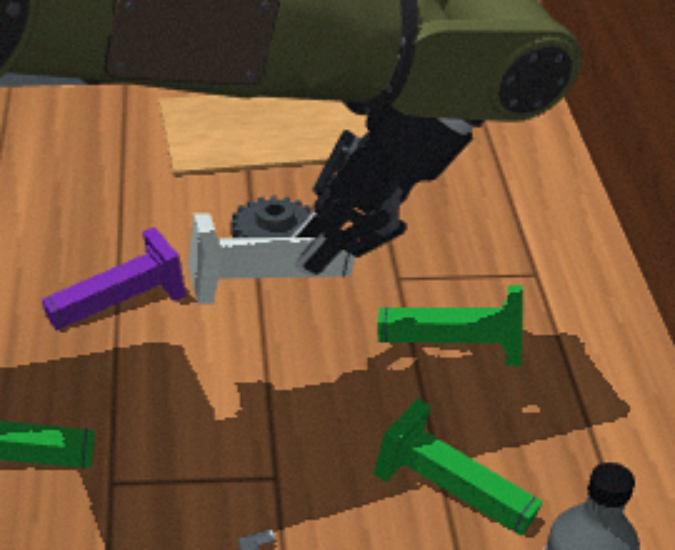

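```bash
python3 -m handwheel '[{"slide":[0,0,0],"delta_rot":[0,-4,0]},{"slide":[0,0,0],"delta_rot":[0,-7,0]},{"slide":[0,0,0],"delta_rot":[0,-7,0]},{"slide":[0,0,0],"delta_rot":[0,-7,0]},{"slide":[0,0,0],"delta_rot":[0,-7,0]},{"slide":[0,0,0],"delta_rot":[0,-7,0]},{"slide":[0,0,0],"delta_rot":[0,-7,0]},{"slide":[0,0,0],"delta_rot":[0,-7,0]},{"slide":[0,0,0],"delta_rot":[0,-7,0]},{"slide":[0,0,0],"delta_rot":[0,-7,0]},{"slide":[0,0,0],"delta_rot":[0,-4,0]},{"slide":[0,0,0],"delta_rot":[0,0,0]}]'
python3 - <<'E'
from h import *
from scipy.spatial.transform import Rotation as R
s=observe();M=R.from_quat(s['tcp_rot']).as_matrix();print(s['joints'].round(3));print(M.round(3))
c,im,d=snap('side','s4')
cv2.imwrite('pics/s4c.png',cv2.resize(im[80:300,230:500],None,fx=2.5,fy=2.5)[:,:,::-1])
E
```

```text
t: 6.7
eef_pos: [0.5853, 0.2368, 0.1526]
tcp_rot: [-0.064, 0.957, 0.018, 0.282]
force: [-0.3, -0.9, -3.0]
gripper_width: 0.0231
[ 0.374  0.365  1.762 -0.291  0.472 -1.107]
[[-0.833 -0.132  0.537]
 [-0.112  0.991  0.071]
 [-0.542 -0.001 -0.84 ]]
```

View pics/s4c.png

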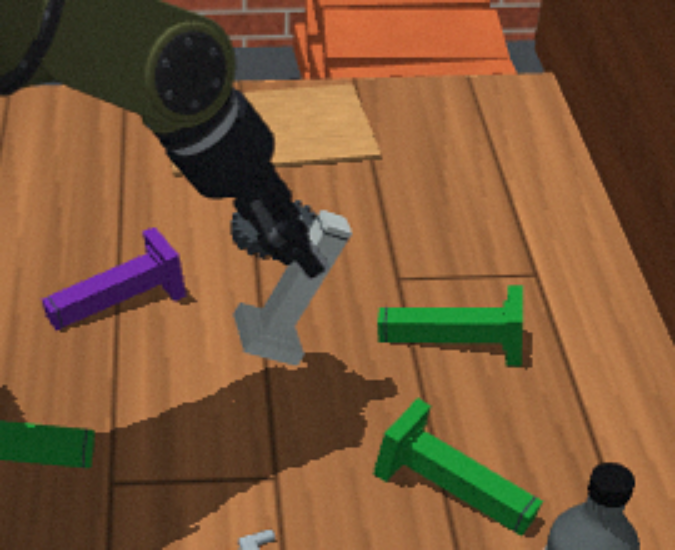

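```bash
python3 -m handwheel '[{"slide":[0,0,0],"delta_rot":[0,-4,0]},{"slide":[0,0,0],"delta_rot":[0,-4,0]},{"slide":[0,0,0],"delta_rot":[0,-4,0]},{"slide":[0,0,0],"delta_rot":[0,0,0]}]'
python3 - <<'E'
from h import *
from scipy.spatial.transform import Rotation as R
s=observe();M=R.from_quat(s['tcp_rot']).as_matrix();print(s['joints'].round(3));print(M.round(3))
c,im,d=snap('side','s5');p=cloud(c,d);hsv=cv2.cvtColor(im,cv2.COLOR_RGB2HSV)
x=p-s['eef_pos'];m=(np.linalg.norm(x,axis=2)<.14)&(hsv[:,:,1]<60)&(hsv[:,:,2]>95)&(p[:,:,2]>.02)
n,lab,st,_=cv2.connectedComponentsWithStats(m.astype(np.uint8));i=1+st[1:,4].argmax();q=p[lab==i]
print(st[i],np.percentile(q,[0,1],0).round(3).tolist(),np.percentile(q,[99,100],0).round(3).tolist())
# slab stem: per-z mean of x,y
for z in np.arange(.03,.22,.01):
    k=abs(q[:,2]-z)<.005
    if k.sum()>3: print(z.round(3),k.sum(),q[k].mean(0).round(4),np.percentile(q[k,0],[2,98]).round(4))
cv2.imwrite('pics/s5c.png',cv2.resize(im[80:300,230:500],None,fx=2.5,fy=2.5)[:,:,::-1])
E
```

```text
t: 7.15
eef_pos: [0.5874, 0.2357, 0.1536]
tcp_rot: [-0.06, 0.925, 0.022, 0.374]
force: [0.0, -0.6, -3.5]
gripper_width: 0.0231
[ 0.391  0.347  1.865 -0.805  0.258 -0.594]
[[-0.714 -0.127  0.689]
 [-0.095  0.992  0.085]
 [-0.694 -0.005 -0.72 ]]
[332 163  38  62 857] [[0.544, 0.199, 0.051], [0.548, 0.203, 0.055]] [[0.615, 0.253, 0.189], [0.618, 0.257, 0.19]]
0.05 7 [0.5934 0.2093 0.053 ] [0.5846 0.5995]
0.06 87 [0.5862 0.2139 0.0616] [0.5556 0.6018]
0.07 163 [0.5721 0.2166 0.0706] [0.5456 0.5966]
0.08 119 [0.5641 0.2258 0.0779] [0.547  0.5901]
0.09 43 [0.5806 0.2225 0.0903] [0.5681 0.5934]
0.1 33 [0.5844 0.2224 0.0999] [0.5725 0.5954]
0.11 42 [0.5869 0.2226 0.1098] [0.5746 0.5991]
0.12 47 [0.5885 0.2234 0.1203] [0.5763 0.6002]
0.13 51 [0.5882 0.2265 0.1304] [0.5771 0.6039]
0.14 18 [0.5935 0.2218 0.1388] [0.581  0.6058]
0.15 11 [0.6037 0.2222 0.1497] [0.5855 0.6092]
0.16 32 [0.6023 0.225  0.1604] [0.5874 0.6112]
0.17 74 [0.5975 0.2267 0.17  ] [0.5869 0.614 ]
0.18 55 [0.6017 0.231  0.18  ] [0.5844 0.6167]
0.19 75 [0.6035 0.2347 0.1872] [0.5928 0.6159]
```

View pics/s5c.png

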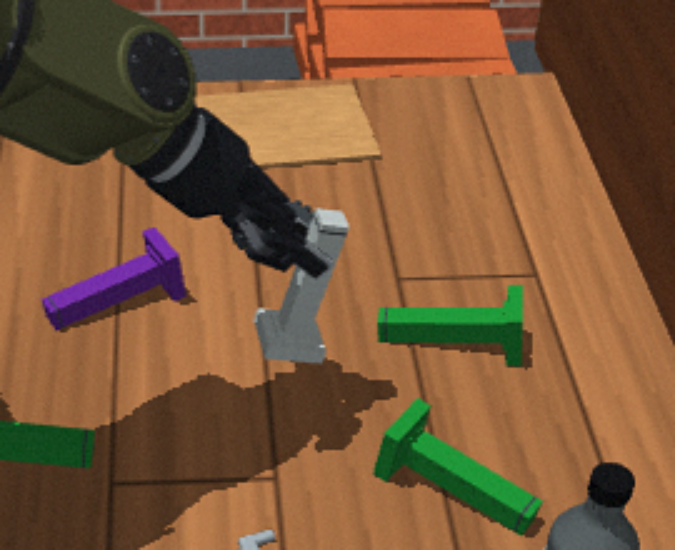

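```bash
python3 -m handwheel '[{"slide":[0,0,0],"delta_rot":[0,3,0]},{"slide":[0,0,0],"delta_rot":[0,3,0]},{"slide":[0.7,0,0.1],"delta_rot":[0,0,0]},{"slide":[1,0,0.2],"delta_rot":[0,0,0]},{"slide":[1,0,0.2],"delta_rot":[0,0,0]},{"slide":[1,0,0.2],"delta_rot":[0,0,0]},{"slide":[1,0,0.2],"delta_rot":[0,0,0]},{"slide":[0.7,0,0.1],"delta_rot":[0,0,0]},{"slide":[0,0,0],"delta_rot":[0,0,0]}]'
cat > g.py <<'E'
from h import *
from scipy.spatial.transform import Rotation as R
import sys
tag=sys.argv[1]
s=observe();M=R.from_quat(s['tcp_rot']).as_matrix();print(s['joints'].round(3));print(M.round(3))
c,im,d=snap('side',tag);p=cloud(c,d);hsv=cv2.cvtColor(im,cv2.COLOR_RGB2HSV)
x=p-s['eef_pos'];m=(np.linalg.norm(x,axis=2)<.14)&(hsv[:,:,1]<60)&(hsv[:,:,2]>95)&(p[:,:,2]>.003)
n,lab,st,_=cv2.connectedComponentsWithStats(m.astype(np.uint8));i=1+st[1:,4].argmax();q=p[lab==i]
print(st[i],np.percentile(q,[0,1],0).round(3).tolist(),np.percentile(q,[99,100],0).round(3).tolist())
for z in np.arange(.0,.22,.01):
    k=abs(q[:,2]-z)<.005
    if k.sum()>3: print(z.round(3),k.sum(),q[k].mean(0).round(4),np.percentile(q[k,0],[2,98]).round(4))
cv2.imwrite(f'pics/{tag}c.png',cv2.resize(im[80:300,230:500],None,fx=2.5,fy=2.5)[:,:,::-1])
E
python3 g.py s6
```

```text
t: 8.1
eef_pos: [0.5505, 0.2313, 0.1122]
tcp_rot: [-0.062, 0.944, 0.02, 0.324]
force: [-0.4, 0.9, -2.4]
gripper_width: 0.0229
[ 0.401  0.36   1.926 -0.677  0.27  -0.697]
[[-0.782 -0.129  0.61 ]
 [-0.104  0.992  0.077]
 [-0.615 -0.003 -0.789]]
[312 181  41  60 825] [[0.498, 0.196, 0.009], [0.5, 0.197, 0.014]] [[0.581, 0.249, 0.147], [0.585, 0.254, 0.15]]
0.01 14 [0.5453 0.2033 0.0133] [0.5379 0.5527]
0.02 76 [0.5418 0.2086 0.0218] [0.5133 0.5555]
0.03 113 [0.5265 0.2095 0.0301] [0.4979 0.5474]
0.04 166 [0.5177 0.2204 0.0386] [0.5026 0.5448]
0.05 38 [0.5377 0.2166 0.0499] [0.5265 0.5496]
0.06 38 [0.5413 0.2174 0.0602] [0.5288 0.5539]
0.07 44 [0.543  0.2198 0.07  ] [0.5306 0.5558]
0.08 48 [0.5478 0.2203 0.0805] [0.5343 0.5622]
0.09 38 [0.5501 0.2205 0.0894] [0.5385 0.564 ]
0.1 15 [0.5546 0.2174 0.098 ] [0.5428 0.5675]
0.11 17 [0.5693 0.2192 0.1111] [0.5654 0.5736]
0.12 38 [0.5648 0.2211 0.1214] [0.5514 0.5768]
0.13 68 [0.5625 0.223  0.1299] [0.5506 0.5805]
0.14 85 [0.57   0.2292 0.1411] [0.5544 0.5824]
0.15 27 [0.5643 0.2316 0.1468] [0.5597 0.5708]
```

View pics/s6c.png

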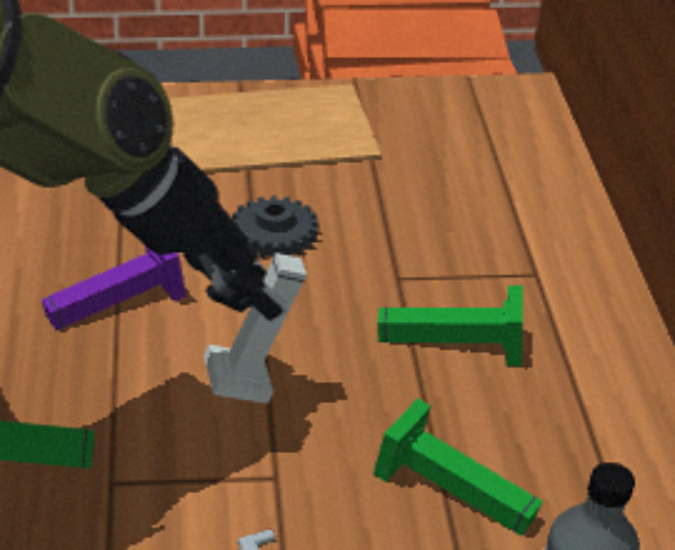

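```bash
python3 -m handwheel '[{"slide":[0.2,0,0.24],"delta_rot":[0,0,0]},{"slide":[0.2,0,0.24],"delta_rot":[0,0,0]},{"slide":[0.1,0,0.12],"delta_rot":[0,0,0]},{"slide":[0,0,0],"delta_rot":[0,0,0]}]' - 25; python3 -m handwheel '[{"slide":[0.1,0,0.12],"delta_rot":[0,0,0]},{"slide":[0,0,0],"delta_rot":[0,0,0]}]'; python3 -m handwheel '[{"slide":[0.1,0,0.12],"delta_rot":[0,0,0]},{"slide":[0,0,0],"delta_rot":[0,0,0]}]'
```

```text
t: 8.55
eef_pos: [0.5512, 0.2314, 0.1053]
tcp_rot: [-0.061, 0.943, 0.02, 0.325]
force: [0.2, -0.2, -2.2]
gripper_width: 0.0232
t: 8.75
eef_pos: [0.5514, 0.2315, 0.1043]
tcp_rot: [-0.061, 0.943, 0.02, 0.326]
force: [-0.5, -1.4, 0.3]
gripper_width: 0.0234
t: 8.95
eef_pos: [0.5521, 0.2317, 0.1041]
tcp_rot: [-0.061, 0.943, 0.02, 0.327]
force: [-2.2, -3.4, 10.4]
gripper_width: 0.0229
```

```bash
python3 -m handwheel '[{"slide":[0.36,0,-0.27],"delta_rot":[0,0,0]},{"slide":[0.37,0,-0.26],"delta_rot":[0,0,0]},{"slide":[0.38,0,-0.24],"delta_rot":[0,0,0]},{"slide":[0,0,0],"delta_rot":[0,0,0]}]' - 20; python3 g.py s7
```

```text
t: 9.35
eef_pos: [0.5383, 0.23, 0.103]
tcp_rot: [-0.062, 0.943, 0.02, 0.327]
force: [3.4, -0.6, 6.0]
gripper_width: 0.0229
[ 0.409  0.357  1.963 -0.787  0.245 -0.578]
[[-0.779 -0.129  0.614]
 [-0.103  0.992  0.079]
 [-0.619 -0.002 -0.786]]
[311 185  35  59 799] [[0.495, 0.196, 0.003], [0.5, 0.197, 0.006]] [[0.567, 0.249, 0.14], [0.57, 0.255, 0.142]]
0.0 4 [0.5448 0.2036 0.0039] [0.5337 0.551 ]
0.01 78 [0.5379 0.2104 0.0113] [0.5021 0.554 ]
0.02 171 [0.5255 0.212  0.0205] [0.4979 0.5519]
0.03 118 [0.5166 0.2218 0.0278] [0.5001 0.5425]
0.04 32 [0.5339 0.2177 0.0398] [0.5206 0.5448]
0.05 36 [0.5367 0.2169 0.0495] [0.5243 0.5491]
0.06 39 [0.5383 0.2177 0.0592] [0.5266 0.5512]
0.07 40 [0.5407 0.2171 0.07  ] [0.5287 0.5515]
0.08 36 [0.5434 0.2179 0.0796] [0.5309 0.5555]
0.09 13 [0.5475 0.2173 0.0884] [0.5336 0.5575]
0.1 14 [0.5549 0.2158 0.1006] [0.5393 0.5609]
0.11 35 [0.5537 0.2191 0.1107] [0.5385 0.5635]
0.12 59 [0.5499 0.2216 0.1204] [0.5382 0.5653]
0.13 46 [0.554  0.2256 0.1302] [0.5402 0.5696]
0.14 78 [0.5547 0.2296 0.1377] [0.5444 0.567 ]
```

View pics/s7c.png

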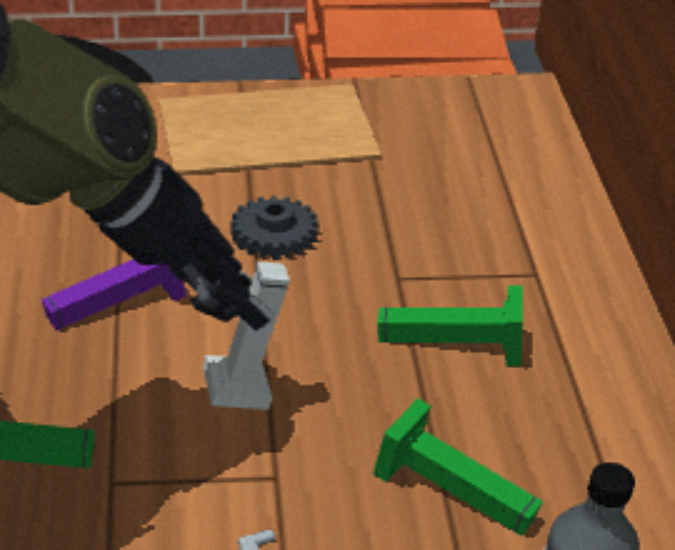

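```bash
python3 -m handwheel '[{"slide":[0.4,0,-0.22],"delta_rot":[0,0,0]},{"slide":[0.41,0,-0.21],"delta_rot":[0,0,0]},{"slide":[0.42,0,-0.19],"delta_rot":[0,0,0]},{"slide":[0.4,0,-0.18],"delta_rot":[0,0,0]},{"slide":[0,0,0],"delta_rot":[0,0,0]}]' - 20; python3 g.py s8
```

```text
t: 9.9
eef_pos: [0.5201, 0.2276, 0.0985]
tcp_rot: [-0.062, 0.943, 0.02, 0.326]
force: [1.5, -0.2, 5.4]
gripper_width: 0.0232
[ 0.421  0.335  2.009 -0.872  0.236 -0.482]
[[-0.78  -0.129  0.613]
 [-0.103  0.992  0.078]
 [-0.618 -0.002 -0.787]]
[311 186  27  59 793] [[0.495, 0.196, 0.003], [0.498, 0.197, 0.005]] [[0.551, 0.249, 0.138], [0.553, 0.257, 0.14]]
0.0 6 [0.5324 0.2017 0.0039] [0.5128 0.5503]
0.01 121 [0.5319 0.2086 0.0111] [0.5008 0.5516]
0.02 219 [0.5184 0.2181 0.0184] [0.4975 0.5487]
0.03 34 [0.5269 0.2158 0.0296] [0.5151 0.5379]
0.04 38 [0.5284 0.2159 0.0404] [0.5175 0.5401]
0.05 33 [0.5286 0.2159 0.0504] [0.5175 0.54  ]
0.06 37 [0.5289 0.2161 0.0598] [0.5176 0.54  ]
0.07 34 [0.5295 0.2166 0.0698] [0.5199 0.5399]
0.08 24 [0.5335 0.2164 0.0785] [0.5199 0.542 ]
0.09 15 [0.5388 0.2146 0.0902] [0.5312 0.5442]
0.1 22 [0.5382 0.2153 0.1002] [0.5316 0.544 ]
0.11 45 [0.5343 0.2159 0.1106] [0.5206 0.5461]
0.12 53 [0.5294 0.2196 0.1202] [0.5147 0.5458]
0.13 36 [0.5343 0.224  0.1304] [0.5209 0.5461]
0.14 76 [0.5336 0.2264 0.137 ] [0.5229 0.5446]
```

View pics/s8c.png

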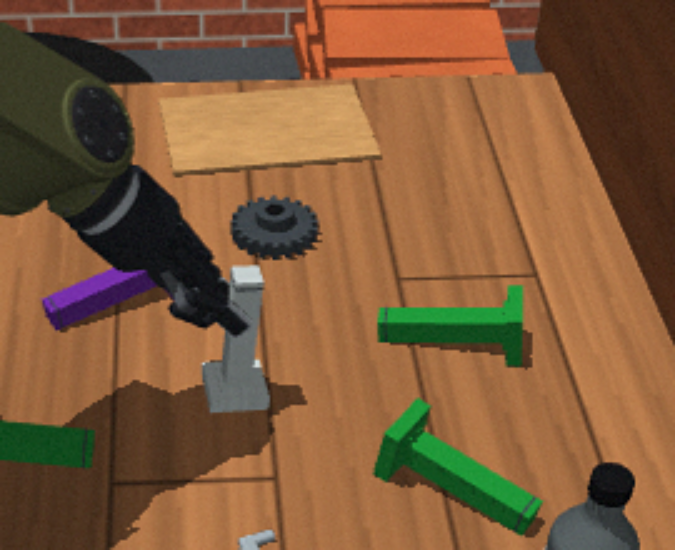

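```bash
python3 -m handwheel '[{"slide":[0,0,0],"delta_rot":[0,0,0]},{"slide":[0,0,0],"delta_rot":[0,0,0]},{"slide":[0,0,0],"delta_rot":[0,0,0]},{"slide":[0,0,0],"delta_rot":[0,0,0]},{"slide":[0,0,0],"delta_rot":[0,0,0]}]' 0.4 20; python3 g.py s9
```

```text
t: 10.45
eef_pos: [0.52, 0.2273, 0.0977]
tcp_rot: [-0.061, 0.943, 0.02, 0.325]
force: [-0.8, 0.2, 0.0]
gripper_width: 0.0509
[ 0.42   0.336  2.008 -0.87   0.236 -0.484]
[[-0.781 -0.129  0.611]
 [-0.103  0.992  0.077]
 [-0.616 -0.003 -0.788]]
[310 197  27  49 626] [[0.493, 0.192, 0.003], [0.497, 0.194, 0.004]] [[0.55, 0.251, 0.124], [0.552, 0.253, 0.128]]
0.0 15 [0.5219 0.2031 0.004 ] [0.5035 0.5507]
0.01 205 [0.5231 0.2146 0.012 ] [0.4969 0.5507]
0.02 133 [0.5221 0.2191 0.0175] [0.4966 0.5476]
0.03 38 [0.5238 0.2151 0.0302] [0.5128 0.5356]
0.04 32 [0.5242 0.2156 0.0399] [0.513  0.5356]
0.05 37 [0.5247 0.2147 0.05  ] [0.5131 0.5354]
0.06 37 [0.5247 0.2153 0.0596] [0.513  0.5355]
0.07 22 [0.522  0.2146 0.0687] [0.5131 0.5354]
0.09 6 [0.5296 0.1983 0.0896] [0.5216 0.5352]
0.1 18 [0.5336 0.2088 0.1009] [0.5287 0.5364]
0.11 32 [0.5291 0.2116 0.1105] [0.5213 0.5352]
0.12 46 [0.5242 0.2109 0.1198] [0.5155 0.5351]
```

View pics/s9c.png

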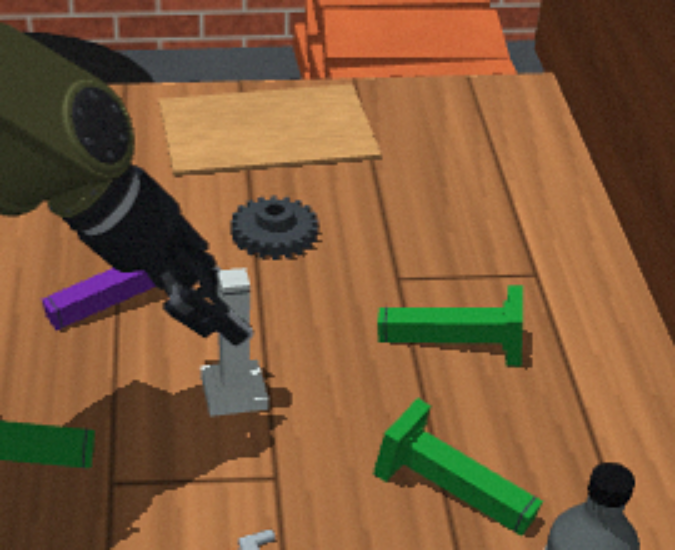

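The gauge stands vertical on its foot at about (0.523, 0.226), with stem edges plumb within about 0.5 mm. Next I retract along the tool axis and level the tool.

```bash
python3 -m handwheel '[{"slide":[0,0,-0.6],"delta_rot":[0,0,0]},{"slide":[0,0,-1.5],"delta_rot":[0,0,0]},{"slide":[0,0,-2],"delta_rot":[0,0,0]},{"slide":[0,0,-2],"delta_rot":[0,0,0]},{"slide":[0,0,-2],"delta_rot":[0,0,0]},{"slide":[0,0,-2],"delta_rot":[0,0,0]},{"slide":[0,0,-2],"delta_rot":[0,0,0]},{"slide":[0,0,-2],"delta_rot":[0,0,0]},{"slide":[0,0,0],"delta_rot":[0,7.6,0]},{"slide":[0,0,0],"delta_rot":[0,7.6,0]},{"slide":[0,0,0],"delta_rot":[0,7.6,0]},{"slide":[0,0,0],"delta_rot":[0,7.6,0]}]'; python3 -m handwheel '[{"slide":[0,0,0],"delta_rot":[0,7.6,0]},{"slide":[0,0,0],"delta_rot":[0,0,8]},{"slide":[0,0,0],"delta_rot":[0,0,8]},{"slide":[0,0,0],"delta_rot":[0,0,8]},{"slide":[0,0,0],"delta_rot":[0,0,8]},{"slide":[0,0,0],"delta_rot":[0,0,8]},{"slide":[0,0,0],"delta_rot":[0,0,8]},{"slide":[0,0,0],"delta_rot":[0,0,8]},{"slide":[0,0,0],"delta_rot":[0,0,8]},{"slide":[0,0,0],"delta_rot":[0,0,0]}]'
cat > q.py <<'E'
from h import *
from scipy.spatial.transform import Rotation as R
import sys
s=observe();M=R.from_quat(s['tcp_rot']).as_matrix();print(s['t'],s['joints'].round(3),s['eef_pos'].round(4));print(M.round(3),'yaw y',np.degrees(np.arctan2(M[1,1],M[0,1])).round(2))
if len(sys.argv)>3: print('slide',(M.T@(np.array([float(v) for v in sys.argv[1:4]])-s['eef_pos'])*100).round(2))
E
python3 q.py .487 -.1865 .25
```

```text
t: 11.7
eef_pos: [0.4335, 0.2169, 0.21]
tcp_rot: [-0.065, 0.996, 0.004, 0.065]
force: [-0.9, -0.2, -1.2]
gripper_width: 0.0513
t: 12.7
eef_pos: [0.4336, 0.2166, 0.2092]
tcp_rot: [0.475, 0.88, -0.0, 0.001]
force: [-0.9, 0.6, 0.6]
gripper_width: 0.0511
12.7 [ 0.389  0.189  1.746 -0.002  1.205 -0.192] [0.4336 0.2166 0.2092]
[[-0.549  0.836  0.001]
 [ 0.836  0.549 -0.001]
 [-0.002  0.    -1.   ]] yaw y 33.31
slide [-36.63 -17.67  -4.01]
```

```bash
python3 -m handwheel '[{"slide":[-3.05,-1.47,-0.7],"delta_rot":[0,0,0]},{"slide":[-3.05,-1.47,-0.7],"delta_rot":[0,0,0]},{"slide":[-3.05,-1.47,-0.7],"delta_rot":[0,0,0]},{"slide":[-3.05,-1.47,-0.7],"delta_rot":[0,0,0]},{"slide":[-3.05,-1.47,-0.7],"delta_rot":[0,0,0]},{"slide":[-3.05,-1.47,-0.5],"delta_rot":[0,0,0]},{"slide":[-3.05,-1.47,0],"delta_rot":[0,0,0]},{"slide":[-3.05,-1.47,0],"delta_rot":[0,0,0]},{"slide":[-3.05,-1.47,0],"delta_rot":[0,0,0]},{"slide":[-3.05,-1.47,0],"delta_rot":[0,0,0]},{"slide":[-3.05,-1.47,0],"delta_rot":[0,0,0]},{"slide":[-3.05,-1.47,0],"delta_rot":[0,0,0]}]'; python3 -m handwheel '[{"slide":[0,0,0],"delta_rot":[0,0,7.8]},{"slide":[0,0,0],"delta_rot":[0,0,7.8]},{"slide":[0,0,0],"delta_rot":[0,0,7.8]},{"slide":[0,0,0],"delta_rot":[0,0,7.8]},{"slide":[0,0,0],"delta_rot":[0,0,7.8]},{"slide":[0,0,0],"delta_rot":[0,0,7.8]},{"slide":[0,0,0],"delta_rot":[0,0,7.8]},{"slide":[0,0,0],"delta_rot":[0,0,7.7]},{"slide":[0,0,0],"delta_rot":[0,0,7.7]},{"slide":[0,0,0],"delta_rot":[0,0,7.7]},{"slide":[0,0,0],"delta_rot":[0,0,7.6]},{"slide":[0,0,0],"delta_rot":[0,0,0]}]'; python3 q.py .487 -.1865 .25
python3 - <<'E'
from h import *
c,im,d=snap('wrist','w2');c,im2,d=snap('scene','sc2')
cv2.imwrite('pics/sc2c.png',im2[:,:,::-1])
E
```

```text
t: 13.9
eef_pos: [0.488, -0.1873, 0.2502]
tcp_rot: [0.472, 0.882, -0.0, 0.001]
force: [0.7, -0.2, -0.2]
gripper_width: 0.0512
t: 15.1
eef_pos: [0.488, -0.1859, 0.2501]
tcp_rot: [0.945, 0.327, 0.001, 0.001]
force: [0.1, 0.2, 0.6]
gripper_width: 0.0515
15.1 [-4.340e-01  2.330e-01  1.594e+00 -1.000e-03  1.312e+00  4.700e-01] [ 0.488  -0.1859  0.2501]
[[ 0.786  0.619  0.002]
 [ 0.619 -0.786 -0.002]
 [ 0.     0.003 -1.   ]] yaw y -51.77
slide [-0.12 -0.01  0.01]
```

View pics/w2.png

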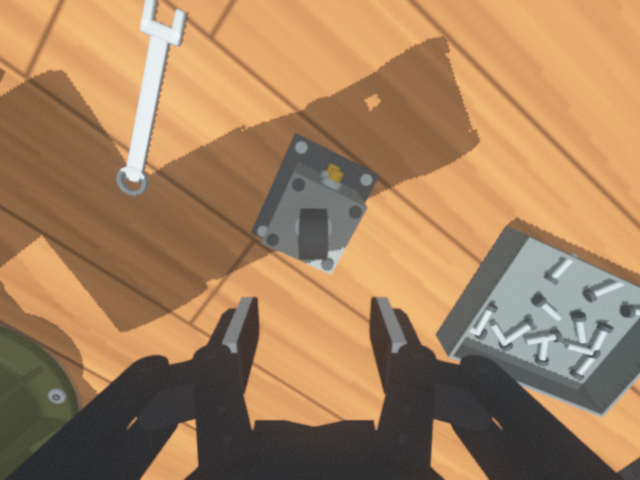

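View pics/sc2.png

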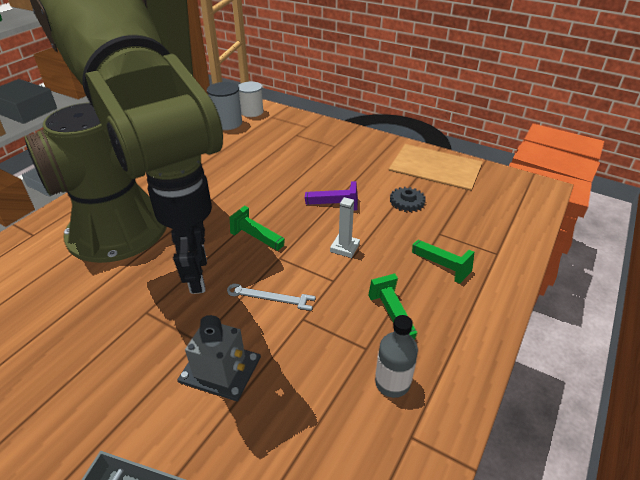

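Run:
```python
from h import *
from scipy.spatial.transform import Rotation as R
s=observe();M=R.from_quat(s['tcp_rot']).as_matrix()
c,im,d=load('w2');p=cloud(c,d)
t=(p-s['eef_pos'])@M   # tool coords
k=(p[:,:,2]>.101)&(p[:,:,2]<.16)&(np.hypot(p[:,:,0]-.487,p[:,:,1]+.1865)<.05)
q=p[k];tt=t[k];print(len(q),np.percentile(q,[1,99],0).round(4).tolist())
for z in (.11,.12,.13,.136,.14):
    kk=abs(q[:,2]-z)<.003
    if kk.sum()>4: print(z,kk.sum(),'tool x',np.percentile(tt[kk,0],[2,98]).round(4),'y',np.percentile(tt[kk,1],[2,98]).round(4))
kk=q[:,2]>.125
r=cv2.minAreaRect(tt[kk,:2].astype(np.float32)*1000);print('eye tool mm',r)
k=(abs(p[:,:,2]-.09)<.003)&(np.hypot(p[:,:,0]-.487,p[:,:,1]+.1865)<.06)
print('block',cv2.minAreaRect(p[k][:,:2].astype(np.float32)*1000))
# gauge now from scene & side
c,im,d=load('sc2');p=cloud(c,d);k=(p[:,:,2]>.1)&(np.hypot(p[:,:,0]-.524,p[:,:,1]-.226)<.04);q=p[k];print('gauge top',len(q),np.percentile(q,[1,50,99],0).round(4).tolist())
kk=q[:,2]>.131;print(cv2.minAreaRect(q[kk][:,:2].astype(np.float32)*1000), np.median(q[kk][:,2]))
```

```text
1452 [[0.4737, -0.1993, 0.1031], [0.5069, -0.1679, 0.1423]]
0.11 49 tool x [0.0164 0.0171] y [-0.0107  0.0095]
0.12 56 tool x [0.0165 0.0171] y [-0.0109  0.0099]
0.13 136 tool x [0.0133 0.0163] y [-0.0109  0.0099]
0.136 442 tool x [-0.0142  0.0144] y [-0.0112  0.0101]
0.14 845 tool x [-0.0107  0.0111] y [-0.0112  0.0101]
eye tool mm ((1.3012666702270508, -0.5309581756591797), (31.307323455810547, 21.94062042236328), 0.4066673815250397)
block ((487.6471862792969, -185.91346740722656), (70.63584899902344, 70.12078857421875), 12.329710960388184)
gauge top 254 [[0.5095, 0.2139, 0.1004], [0.5247, 0.2186, 0.1258], [0.5345, 0.2415, 0.138]]
((521.2470092773438, 228.1815185546875), (24.803165435791016, 29.290517807006836), 8.335603713989258) 0.13594214101906377
```

```bash
python3 -m handwheel '[{"slide":[0,-0.05,1],"delta_rot":[0,0,0]},{"slide":[0,0,1.5],"delta_rot":[0,0,0]},{"slide":[0,0,1.5],"delta_rot":[0,0,0]},{"slide":[0,0,1.5],"delta_rot":[0,0,0]},{"slide":[0,0,1.5],"delta_rot":[0,0,0]},{"slide":[0,0,1.5],"delta_rot":[0,0,0]},{"slide":[0,0,1.5],"delta_rot":[0,0,0]},{"slide":[0,0,1.4],"delta_rot":[0,0,0]},{"slide":[0,0,1],"delta_rot":[0,0,0]},{"slide":[0,0,1],"delta_rot":[0,0,0]},{"slide":[0,0,0],"delta_rot":[0,0,0]},{"slide":[0,0,0],"delta_rot":[0,0,0]}]'; python3 -m handwheel '[{"slide":[0,0,0],"delta_rot":[0,0,0]},{"slide":[0,0,0],"delta_rot":[0,0,0]},{"slide":[0,0,0],"delta_rot":[0,0,0]},{"slide":[0,0,0],"delta_rot":[0,0,0]},{"slide":[0,0,0],"delta_rot":[0,0,0]},{"slide":[0,0,0],"delta_rot":[0,0,0]}]' 1 30; python3 q.py .487 -.1865 .161; python3 -c "
from station import *;s=observe();print(s['force'].round(2),s['wrist_torque'].round(3))"
```

```text
t: 16.4
eef_pos: [0.488, -0.1861, 0.1161]
tcp_rot: [0.945, 0.327, 0.0, 0.001]
force: [0.3, -0.2, -0.0]
gripper_width: 0.0513
t: 17.0
eef_pos: [0.4881, -0.1861, 0.1166]
tcp_rot: [0.945, 0.326, 0.001, 0.002]
force: [-1.8, 0.9, 6.4]
gripper_width: 0.0218
17.0 [-0.434  0.384  1.732 -0.002  1.022  0.473] [ 0.4881 -0.1861  0.1166]
[[ 0.787  0.617  0.002]
 [ 0.617 -0.787 -0.003]
 [ 0.     0.003 -1.   ]] yaw y -51.9
slide [-0.11 -0.02 -4.44]
[-1.79  0.93  6.37] [0.314 0.382 0.   ]
```

```bash
python3 -m handwheel '[{"slide":[0,0,-0.2],"delta_rot":[0,0,0]},{"slide":[0,0,-0.3],"delta_rot":[0,0,0]},{"slide":[0,0,-0.3],"delta_rot":[0,0,0]},{"slide":[0,0,-0.2],"delta_rot":[0,0,0]},{"slide":[0,0,0],"delta_rot":[0,0,0]}]' - 45;  python3 -c "
from station import *;s=observe();print(s['force'].round(2),s['wrist_torque'].round(3))"
python3 - <<'E'
from h import *
out=[]
for n,b in (('scene',(150,270,290,410)),('side',(240,300,380,440))):
    c,im,d=snap(n,n+'3');x0,y0,x1,y1=b;out.append(cv2.resize(im[y0:y1,x0:x1],None,fx=2.8,fy=2.8,interpolation=cv2.INTER_CUBIC))
cv2.imwrite('pics/l1.png',np.hstack(out)[:,:,::-1])
E
```

```text
t: 17.5
eef_pos: [0.488, -0.186, 0.1263]
tcp_rot: [0.945, 0.326, 0.0, 0.001]
force: [0.1, 0.1, -4.1]
gripper_width: 0.0217
[ 0.08  0.08 -4.13] [ 0.062 -0.016  0.03 ]
```

View pics/l1.png

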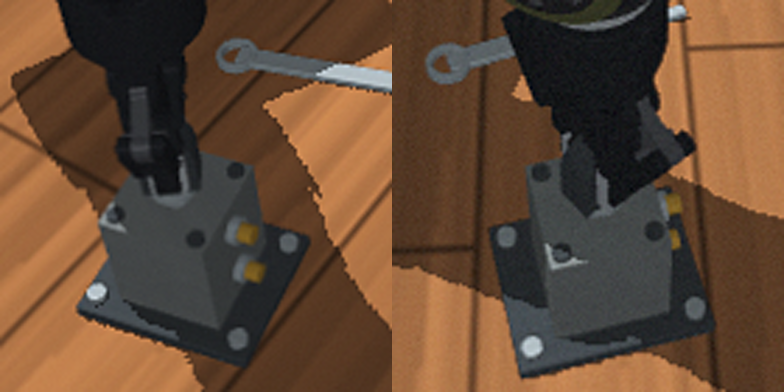

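```bash
python3 -m handwheel '[{"slide":[0,0,-0.2],"delta_rot":[0,0,0]},{"slide":[0,0,-0.4],"delta_rot":[0,0,0]},{"slide":[0,0,-0.4],"delta_rot":[0,0,0]},{"slide":[0,0,-0.4],"delta_rot":[0,0,0]},{"slide":[0,0,-0.4],"delta_rot":[0,0,0]},{"slide":[0,0,-0.4],"delta_rot":[0,0,0]},{"slide":[0,0,-0.4],"delta_rot":[0,0,0]},{"slide":[0,0,-0.4],"delta_rot":[0,0,0]},{"slide":[0,0,-0.3],"delta_rot":[0,0,0]},{"slide":[0,0,-0.2],"delta_rot":[0,0,0]},{"slide":[0,0,0],"delta_rot":[0,0,0]}]';  python3 -c "
from station import *;s=observe();print(s['force'].round(2),s['wrist_torque'].round(3),s['eef_pos'].round(4))"
python3 - <<'E'
from h import *
out=[]
for n,b in (('scene',(150,250,290,390)),('side',(240,280,380,420))):
    c,im,d=snap(n,n+'4');x0,y0,x1,y1=b;out.append(cv2.resize(im[y0:y1,x0:x1],None,fx=2.8,fy=2.8,interpolation=cv2.INTER_CUBIC))
    p=cloud(c,d)
    # rod neighbourhood: distance to axis, z histogram
    r=np.hypot(p[:,:,0]-.4875,p[:,:,1]+.186);k=(r<.02)&(p[:,:,2]>.092)&(p[:,:,2]<.16)
    q=p[k];rr=r[k]
    for z in np.arange(.094,.160,.002):
        kk=abs(q[:,2]-z)<.001
        if kk.sum(): print(n,z.round(3),kk.sum(),'r',np.percentile(rr[kk],[10,50,90]).round(4))
cv2.imwrite('pics/l2.png',np.hstack(out)[:,:,::-1])
E
```

```text
t: 18.7
eef_pos: [0.488, -0.1859, 0.1612]
tcp_rot: [0.945, 0.326, 0.0, 0.001]
force: [0.5, -0.9, -4.4]
gripper_width: 0.0215
[ 0.53 -0.87 -4.37] [-0.044 -0.025  0.03 ] [ 0.488  -0.1859  0.1612]
scene 0.094 12 r [0.0064 0.0079 0.0181]
scene 0.096 6 r [0.0062 0.0069 0.0082]
scene 0.098 11 r [0.0062 0.0073 0.0092]
scene 0.1 5 r [0.0068 0.0076 0.0096]
scene 0.102 9 r [0.0061 0.0072 0.01  ]
scene 0.104 10 r [0.0066 0.0085 0.0094]
scene 0.106 5 r [0.0068 0.0082 0.0092]
scene 0.108 11 r [0.0064 0.0074 0.0088]
scene 0.11 6 r [0.0072 0.0077 0.0094]
scene 0.112 9 r [0.0063 0.0074 0.0089]
scene 0.114 11 r [0.0063 0.0082 0.0099]
scene 0.116 8 r [0.0068 0.0078 0.0087]
scene 0.118 3 r [0.0073 0.0074 0.0077]
scene 0.12 13 r [0.0067 0.0074 0.0093]
scene 0.122 6 r [0.0061 0.0077 0.0085]
scene 0.124 11 r [0.0064 0.0078 0.0092]
scene 0.126 5 r [0.0067 0.0078 0.0086]
scene 0.128 2 r [0.0084 0.0087 0.009 ]
scene 0.13 1 r [0.0089 0.0089 0.0089]
scene 0.134 1 r [0.0123 0.0123 0.0123]
scene 0.136 7 r [0.0126 0.0142 0.0157]
scene 0.138 14 r [0.0122 0.0147 0.0158]
scene 0.14 15 r [0.0116 0.0143 0.0154]
scene 
[... 715 characters left out ...]
0095 0.01  ]
side 0.114 8 r [0.009  0.0099 0.0101]
side 0.116 8 r [0.009  0.0096 0.0099]
side 0.118 8 r [0.0088 0.0094 0.0097]
side 0.12 5 r [0.0092 0.01   0.0106]
side 0.122 7 r [0.0086 0.0092 0.0102]
side 0.124 3 r [0.0098 0.0103 0.0111]
side 0.136 9 r [0.0158 0.0163 0.0167]
side 0.138 8 r [0.0141 0.0165 0.0172]
side 0.14 12 r [0.0151 0.0168 0.0176]
side 0.142 11 r [0.0156 0.0177 0.019 ]
side 0.144 13 r [0.0167 0.0179 0.0196]
side 0.146 6 r [0.015  0.0166 0.0183]
side 0.148 12 r [0.0169 0.0176 0.0197]
side 0.15 8 r [0.0165 0.0184 0.0196]
side 0.152 14 r [0.0169 0.018  0.0194]
side 0.154 12 r [0.0168 0.0184 0.0196]
side 0.156 9 r [0.016  0.0179 0.019 ]
side 0.158 13 r [0.0162 0.0175 0.0193]
```

View pics/l2.png

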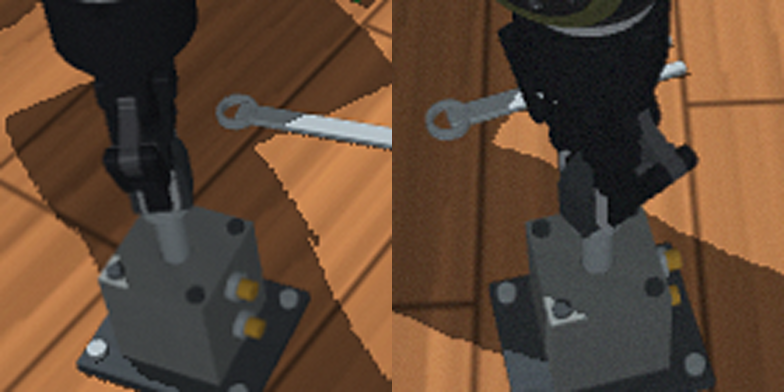

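Run:
```python
from h import *
for n in ('scene4','side4'):
    c,im,d=load(n);p=cloud(c,d);r=np.hypot(p[:,:,0]-.4875,p[:,:,1]+.186)
    k=(r<.032)&(r>.02)&(abs(p[:,:,2]-.09)<.004);print(n,'block top',k.sum(),np.median(p[k][:,2]).round(4))
    k=(np.hypot(p[:,:,0]-.5235,p[:,:,1]-.2265)<.011)&(abs(p[:,:,2]-.135)<.004);print(' gauge top',k.sum(),np.median(p[k][:,2]).round(4),p[k].mean(0).round(4))
    k=(r>.0115)&(r<.0182)&(p[:,:,2]>.125)&(p[:,:,2]<.15)
    ys,xs=np.where(k)
    for u in range(xs.min(),xs.max()+1):
        v=ys[xs==u];z=p[v,u,2];print('  col',u,'rows',v.min(),v.max(),'lowest z',z.min().round(4),'r',r[v,u][z.argmin()].round(4), im[v.max()-1:v.max()+4,u].mean(1).astype(int).tolist(), d[v.max()-1:v.max()+4,u].round(4).tolist())
    # expected rows for collar lower rim
    a=np.linspace(0,2*np.pi,72,endpoint=False)
    for z in (.133,.135,.137):
        pr=project(c,np.c_[.4878+.016*np.cos(a),-.186+.016*np.sin(a),np.full(72,z)]);i=pr[:,1].argmax();print('  proj lower rim z',z,pr[i].round(2))
```

```text
scene4 block top 467 0.0908
 gauge top 55 0.136 [0.5243 0.2258 0.1358]
  col 198 rows 324 324 lowest z 0.1443 r 0.0181 [38, 35, 40, 50, 62] [0.7714999914169312, 0.7760000228881836, 0.7748000025749207, 0.7739999890327454, 0.9510999917984009]
  col 199 rows 324 325 lowest z 0.143 r 0.0174 [35, 39, 54, 67, 66] [0.7728000283241272, 0.7760999798774719, 0.7748000025749207, 0.8391000032424927, 0.8363999724388123]
  col 200 rows 326 327 lowest z 0.1377 r 0.0167 [59, 71, 66, 67, 65] [0.7813000082969666, 0.779699981212616, 0.8384000062942505, 0.8337000012397766, 0.8324999809265137]
  col 201 rows 326 328 lowest z 0.1362 r 0.0161 [82, 72, 64, 68, 64] [0.7788000106811523, 0.7799999713897705, 0.8385000228881836, 0.8360999822616577, 0.8306999802589417]
  col 202 rows 327 328 lowest z 0.1368 r 0.0152 [96, 85, 72, 67, 69] [0.7735000252723694, 0.7792999744415283, 0.8363999724388123, 0.8335999846458435, 0.8335000276565552]
  col 203 rows 327 329 lowest z 0.1361 r 0.0154 [92, 78, 68, 67, 68] [0.7760999798774719, 0.7785999774932861, 0.8335000276565552, 0.8323000073432922, 0.8306000232696533]
  col 204 r
[... 3127 characters left out ...]
55584717, 0.781499981880188, 0.8445000052452087, 0.8416000008583069, 0.8398000001907349]
  col 304 rows 357 360 lowest z 0.1417 r 0.0171 [34, 43, 75, 76, 69] [0.781000018119812, 0.7825999855995178, 0.84170001745224, 0.8373000025749207, 0.8374999761581421]
  col 305 rows 359 362 lowest z 0.1357 r 0.0159 [43, 79, 77, 70, 72] [0.7818999886512756, 0.786899983882904, 0.8391000032424927, 0.8378000259399414, 0.8335999846458435]
  col 306 rows 360 362 lowest z 0.1405 r 0.0175 [33, 41, 76, 71, 74] [0.7778000235557556, 0.7813000082969666, 0.8371000289916992, 0.8361999988555908, 0.838699996471405]
  return _methods._mean(a, axis=axis, dtype=dtype,
  ret = ret.dtype.type(ret / rcount)
<stdin>:5: RuntimeWarning: Mean of empty slice.
  ret = um.true_divide(
Traceback (most recent call last):
ValueError: zero-size array to reduction operation minimum which has no identity
```

```bash
python3 - <<'E' 2>/dev/null
from h import *
a=np.linspace(0,2*np.pi,144,endpoint=False)
for n,b in (('scene4',.0908),('side4',.0898)):
    c,im,d=load(n);p=cloud(c,d)
    k=(np.hypot(p[:,:,0]-.4875,p[:,:,1]+.186)<.056)&(abs(p[:,:,2]-b)<.003)
    rc=cv2.minAreaRect(p[k][:,:2].astype(np.float32)*1000);ax=np.array(rc[0])/1000;print(n,'block top',ax.round(4),np.array(rc[1]).round(1),round(rc[2],1))
    for z in np.arange(.131,.143,.002):
        pr=project(c,np.c_[ax[0]+.016*np.cos(a),ax[1]+.016*np.sin(a),np.full(144,z)]);i=pr[:,1].argmax();
        ctr=project(c,[[ax[0],ax[1],b]])[0]
        print('  z',z.round(3),'above block',(z-b).round(4),'rim lowest',pr[i].round(2))
    u0=int(round(pr[i,0]))
    g=im.mean(2)
    for u in range(u0-3,u0+5): print('  col',u,g[int(pr[i,1])-4:int(pr[i,1])+8,u].astype(int).tolist(),d[int(pr[i,1])-4:int(pr[i,1])+8,u].round(3).tolist(),'from row',int(pr[i,1])-4)
E
python3 - <<'E'
from h import *
out=[]
for n,b in (('scene4',(185,300,235,350)),('side4',(290,335,340,385))):
    c,im,d=load(n);x0,y0,x1,y1=b;out.append(cv2.resize(im[y0:y1,x0:x1],None,fx=8,fy=8,interpolation=cv2.INTER_NEAREST))
o=np.hstack(out);o=np.clip(o.astype(float)*1.8,0,255).astype(np.uint8);cv2.imwrite('pics/l3.png',o[:,:,::-1])
E
```

```text
scene4 block top [ 0.4857 -0.1854] [71.9 71.1] 10.7
  z 0.131 above block 0.0402 rim lowest [207.28 331.71]
  z 0.133 above block 0.0422 rim lowest [207.09 330.93]
  z 0.135 above block 0.0442 rim lowest [206.9  330.16]
  z 0.137 above block 0.0462 rim lowest [206.71 329.38]
  z 0.139 above block 0.0482 rim lowest [206.51 328.59]
  z 0.141 above block 0.0502 rim lowest [206.32 327.81]
  col 203 [20, 16, 29, 74, 99, 92, 78, 68, 67, 68, 66, 66] [0.7519999742507935, 0.7559999823570251, 0.7559999823570251, 0.765999972820282, 0.7749999761581421, 0.7760000228881836, 0.7789999842643738, 0.8330000042915344, 0.8320000171661377, 0.8309999704360962, 0.828000009059906, 0.828000009059906] from row 323
  col 204 [18, 19, 31, 77, 100, 96, 89, 68, 68, 66, 65, 67] [0.7549999952316284, 0.7559999823570251, 0.7570000290870667, 0.7680000066757202, 0.7730000019073486, 0.7730000019073486, 0.7760000228881836, 0.8339999914169312, 0.8309999704360962, 0.8320000171661377, 0.8299999833106995, 0.8289999961853027] from row 323
  col 205 [21, 17, 33, 82, 96, 99, 94, 77, 78, 71, 70, 68] [0.7559999823570251, 0.755999
[... 3966 characters left out ...]
11920929, 0.800000011920929, 0.8050000071525574, 0.8040000200271606] from row 358
  col 315 [103, 101, 101, 102, 101, 94, 98, 94, 101, 100, 93, 92] [0.7649999856948853, 0.7670000195503235, 0.7680000066757202, 0.7710000276565552, 0.7829999923706055, 0.7799999713897705, 0.0, 0.800000011920929, 0.8019999861717224, 0.8019999861717224, 0.8040000200271606, 0.8059999942779541] from row 358
  col 316 [93, 95, 99, 104, 105, 97, 95, 90, 92, 94, 93, 89] [0.7699999809265137, 0.7689999938011169, 0.7720000147819519, 0.7730000019073486, 0.7820000052452087, 0.7839999794960022, 0.7839999794960022, 0.7979999780654907, 0.8029999732971191, 0.8029999732971191, 0.8050000071525574, 0.8080000281333923] from row 358
```

View pics/l3.png

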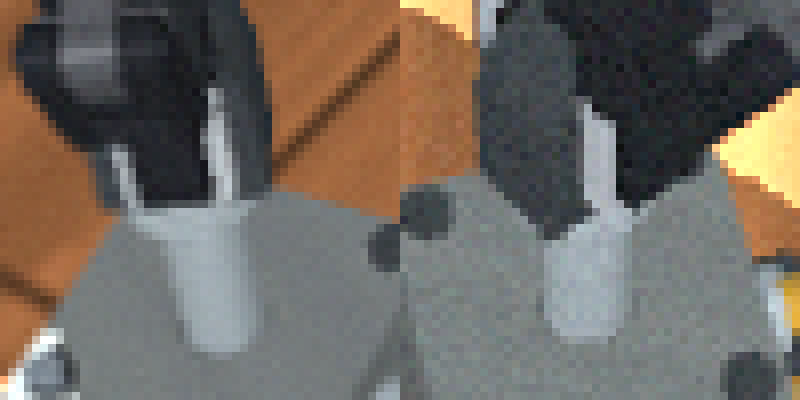

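```bash
python3 -m handwheel '[{"slide":[0,0,0.05],"delta_rot":[0,0,0]},{"slide":[0,0,0],"delta_rot":[0,0,0]},{"slide":[0,0,0],"delta_rot":[0,0,0]},{"slide":[0,0,0],"delta_rot":[0,0,0]}]'
python3 - <<'E'
from h import *
s=observe();print(s['force'].round(2),s['wrist_torque'].round(3),s['eef_pos'].round(4),s['gripper_width'],s['t'])
snap('scene','sc5');c,im,d=snap('side','sd5')
for z in (.0,): pass
for n,m in (('sc5','scene0'),('sd5','side0')):
    c,im,d=load(n);_,im0,_=load(m);p=cloud(c,d)
    k=(np.hypot(p[:,:,0]-.5235,p[:,:,1]-.2265)<.014)&(abs(p[:,:,2]-.135)<.004);print(n,' gauge top',k.sum(),p[k].mean(0).round(4) if k.sum() else '')
    h0=cv2.cvtColor(im0,cv2.COLOR_RGB2HSV);h1=cv2.cvtColor(im,cv2.COLOR_RGB2HSV)
    for nm,lo,hi in (('green',(45,80,30),(75,255,255)),('purple',(125,80,30),(150,255,255))):
        for h in (h0,h1):
            N,l,st,ce=cv2.connectedComponentsWithStats(cv2.inRange(h,lo,hi));print(nm,[ce[i].round(1).tolist() for i in range(1,N) if st[i,4]>150],end=' | ')
    print()
E
```

```text
t: 19.2
eef_pos: [0.4879, -0.1859, 0.1604]
tcp_rot: [0.945, 0.326, 0.0, 0.001]
force: [-0.2, -0.3, -3.8]
gripper_width: 0.0213
[-0.16 -0.26 -3.85] [-0.057  0.017 -0.005] [ 0.4879 -0.1859  0.1604] 0.021340583744252142 19.2
sc5  gauge top 79 [0.5227 0.2253 0.1358]
green [[253.9, 228.6], [446.0, 258.7], [387.0, 294.7]] | green [[253.9, 228.7], [446.0, 258.7], [387.0, 294.6]] | purple [[333.6, 196.3]] | purple [[331.9, 195.7]] | 
sd5  gauge top 0 
green [[413.1, 209.6], [230.7, 255.8], [410.6, 267.8]] | green [[413.1, 209.6], [220.6, 255.6], [410.6, 267.8]] | purple [[277.3, 193.0]] | purple [] |
```

View pics/sc5.png

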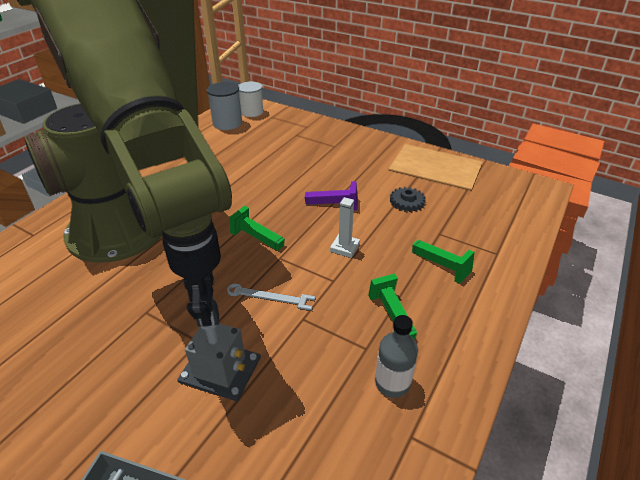

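View pics/sd5.png

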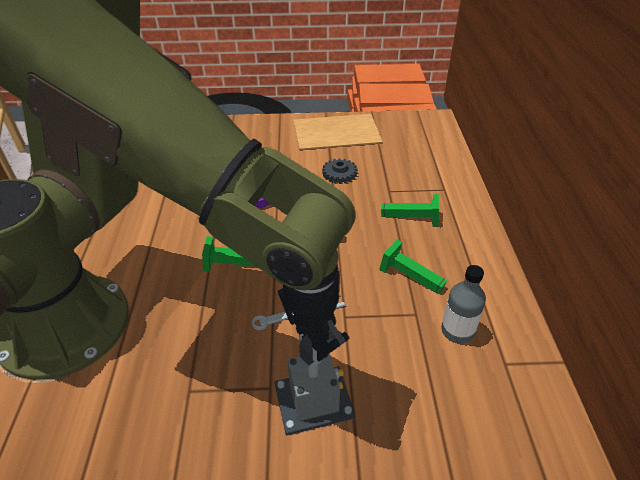

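```bash
python3 -c "
from station import *;s=observe();print(s['eef_pos'].round(4),s['t']);print(sign_off())"
```

```text
[ 0.4879 -0.1859  0.1605] 19.3
the job is handed in; nothing more can be done
None
```

The gauge is standing on its foot and released. The rod is drawn up by its eye end and still held. I handed the job in at t = 19.3 s.

- **Gauge:** I lifted it by the stem, turned it, set the foot's edge down and rocked it upright before opening the jaws. It now stands at about (0.523, 0.226), within the area it lay on. Its foot is roughly 3 cm farther out than before. Right after release the stem's edges were plumb to within about 0.5 mm.
- **Gauge top:** the scene camera put it 45 mm above the ram's block top, as it should be.
- **Rod:** I drew it straight up, and the vertical load stayed around 4 N (the rod weighs about 3 N). About 31 mm of shank is still in the bore.
- **Collar height:** the target was 45 mm above the block. At the first stop the arm's own readings gave about 44.6 mm, while the two camera views gave about 45.9 and 46.4 mm. I lowered the rod about 0.5 mm to split the difference. The arm now reads about 44 mm. I did not re-measure the collar in the images, so its level is good to about 1 mm.
- **Bystanders:** the three green look-alikes are unmoved in the scene view. The purple one is partly hidden there by the gauge; its measured centre shifted under 2 px. The bottle, spanner and gear look unmoved, but I only checked them by eye.
- **Checks not possible:** in the final side view the arm hid the gauge and nearly all of the purple piece, so those could not be double-checked there.

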